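# Post the crayons into the crayon store with the long-handled boat

## Robot

A 7-joint arm with a two-finger parallel gripper is mounted at the origin on the work surface. World frame = base frame: x ahead of the robot, y to its left, z up, the work surface at z = 0. Lengths are in m, angles in rad, forces in N, time in s.
With the tool pointing down it reaches from about 0.4 to 0.85 m from the base axis. Payload 10.4 kg.
Tool frame: the origin (TCP) lies midway between the tips of the shut fingers; the grasp point (between the pads) lies 19 mm behind it (r.tcp_to_grasp is the z of the grasp point in the tool frame, in m); z points along the fingers, x is the direction in which the jaws open and shut, and the axes are right-handed (so a half turn about z gives the same grasp; the last joint's range is limited). The gripper opens to 87 mm and grips with 3 to 60 N. Pads are 19 mm wide; open, the fingers measure 117 mm over their backs; the gripper's body (75 mm by 190 mm) begins 51 mm behind the grasp point.
Start: joints at [-1.285, 0.332, -0.065, 1.46, 0.022, 1.35, -0.088], TCP at [0.19, 0.595, 0.201] pointing down, gripper open.
Joint ranges: [-2.6, 2.6], [-0.5, 2.12], [-1.47, 1.34], [0.16, 2.42], [-1.27, 4.41], [0.06, 2.06], [-2.6, 2.6]. Speed limits (rad/s): [2.22, 2.22, 2.79, 2.79, 3.14, 3.14, 3.14].

## Interface

Orientations are given as a unit quaternion [x, y, z, w].
In Python, from bench import r, camera, close_job gives the robot as it stands. The module is installed in compiled form; this text tells all that it offers.
- The arm moves only by the shell command python3 -m crank 'ROWS' [FORCE]. ROWS is JSON, a list of rows, each an object of numbers: "x", "y", "z": the shift along the tool's x, y, z scaled (see below); "ax", "ay", "az": the turn, a rotation vector about the tool's x, y, z scaled (see below); "claw": the closure, from -1 (fully open) to 1 (shut), so that 0 is half open. A call has exactly 5 rows; each row is the pose to reach, as a shift and turn from the pose commanded when the call began, along the tool's axes at that moment; what a row does not reach only later rows make up. The controller multiplies each number of a shift by 1 m and each number of a turn by 2 rad. A row lasts 1/12 s, in which the tool goes at most 41.7 mm and 7.16 degrees, less where a joint would pass 70% of its speed; a pose out of reach is approached as far as the arm can. A call with a number of a shift or a turn outside -1 to 1 is refused whole. A call with a gripper value outside its range is refused whole. The fingers move at their own pace and stop on an object; FORCE is the grip in N (left out, the last holds). Time passes only in rows, so rows that repeat a pose let the fingers close, or fill a call up. It gives the time, the measured TCP pose, the force and the opening at its end, in the units of the state.
- r.read_state(): the state, without advancing time (a new reading comes with each control period).
- camera(name): name is "side" or "top"; returns a dict with "color" (400x640x3 uint8, blue, green, red), "fx", "fy", "cx", "cy" (pixels), "eye" and "orientation" of the camera in the world. Camera axes: x right, y down, z forward; pixel columns grow to the right and rows downward; lengths in m; the calibration is good to about 2 mm. A picture is of the moment at which its call begins. There is no depth.
- close_job(): hands the job in, once; it reports no verdict.
The state is a dict: "time": time; "joint_positions": joint angles; "joint_vel": joint speeds; "joint_torque": joint torques, N m; "ee_pos": TCP position; "eef_rot": TCP orientation; "ft_force": force on the tool from outside, world axes, zero at the start; "torque": the same for the moment, N m; "width": finger opening in m.
Only numpy, scipy, OpenCV 4.12 (cv2) and the standard library are available. Lean on these libraries where they do the work, as an engineer would, in place of code of your own. Each camera call takes 0.05 s, during which the arm holds its last target. There are 200 camera calls.

## Task

Tidy the crayons away: slide the blue catch tray fully home under the green cover plate of the crayon store, flush against both orange stops (back and left), and lay all the crayons that are on the table in the yellow long-handled boat. With the tray home, slide the loaded boat level through the slot in the cover plate until its whole trough is inside, tip it there so that every crayon lands in the tray, then draw it out and set it upright on its dark wooden rest again, the boat never touching the cover plate. At the end the tray must still be home, and the pencil cup, palette, hole punch and tin must be left where they are.

Things in the scene. Friction and masses are not known exactly. Their poses are not given: they have to be found in the camera images.
- store: crayon store, fixed. Origin on the table under the middle of the cover plate; x points into the store, y to its left, z up. Bay on the bare table behind the plate, 30 mm high rails: orange left stop, face at y = +65 mm; orange back stop, face at x = 186 mm; plain right rail, face at y = -95 mm. Roof: three thin dowels 140 mm up on two rear posts
- cover: green upright cover plate of the store (same origin and axes as store), 8 mm thick (x -4 to +4 mm), 220 mm wide, top at 152 mm. Slot for the boat: 78 mm wide (y -39 to +39 mm), from 64 to 108 mm up. Low opening for the tray under it: y -95 to +65 mm, from the table to 36 mm up
- tray: blue open catch tray on the table, 190 long (x) x 130 wide (y) x 28 mm high, walls and floor 4 mm, 300 g, origin under its centre. A flat tongue runs from its front (-x) to a white square knob. It starts part way under the cover plate, x axis into the store. Home, its centre is at x = 91, y = 0 mm of the store, axes parallel
- tray_knob (a point): middle of the white square knob of the tray, 22 x 22 mm, from 6 to 45 mm above the table; this point is 176 mm in front (-x) of the tray's origin and 30 mm up
- boat: yellow boat, 150 g: trough 158 long (x) x 58 mm wide, floor 3 mm thick and 26 mm wide, long sides sloping up 15 degrees to 7 mm high, end walls 15 mm high; three crayons fit in line lengthways, 50 mm apart. A 10 mm square shaft, axis 12 mm up, runs back (-x) to the handle. Tipped about its length by 45 to 60 degrees it lets crayons roll out. Origin: centre of the trough's underside
- boat_grip (a point): middle of the boat's wooden handle, a bar 60 long (x) x 18 wide (y) x 20 mm high; this point is 174 mm behind (-x) the boat's origin and 12 mm above its underside. The handle overhangs the table free of the rest; its front end is 65 mm behind the trough's rear end
- boat_shaft (a point): point on the shaft's axis, 100 mm behind the boat's origin, 12 mm above its underside
- rest: dark wooden rest, fixed: block 140 long (x) x 44 wide x 30 mm high on a thin 160 x 100 x 4 mm foot; origin under its centre. At the start the boat's trough lies centred on it, axes alike
- crayon_red: red stubby plastic crayon, eight-sided, 46 mm long, 20 mm across flats, 20 g, lying on one flat; may be absent. Origin at its middle (10 mm above what it lies on), x axis along it
- crayon_purple: purple stubby plastic crayon, eight-sided, 46 mm long, 20 mm across flats, 20 g, lying on one flat; may be absent. Origin at its middle (10 mm above what it lies on), x axis along it
- crayon_green: green stubby plastic crayon, eight-sided, 46 mm long, 20 mm across flats, 20 g, lying on one flat; may be absent. Origin at its middle (10 mm above what it lies on), x axis along it
- crayon_orange: orange stubby plastic crayon, eight-sided, 46 mm long, 20 mm across flats, 20 g, lying on one flat; may be absent. Origin at its middle (10 mm above what it lies on), x axis along it
- pencil_cup: wooden pencil cup, 72 mm wide, 95 mm high, with pencils to 170 mm; loose; leave alone. Origin under its centre
- palette: white plastic paint palette, 150 x 110 x 8 mm, loose; leave alone. Origin under its centre
- hole_punch: green plastic hole punch with press lever, 110 x 50 x 70 mm, loose; leave alone. Origin under its centre
- tin: tin box with red twist cap, 70 mm wide, 88 mm high, loose; leave alone. Origin under its centre
Mind the look-alikes: they are no part of the job. Several things look just like the crayon_purple: the one meant starts farthest to the robot's left. Several things look just like the crayon_red: the one meant starts farthest to the robot's left.

How it is judged:
By the outcome, as a careful person would: the job done as asked, in the order asked, and still so for the second after the job is handed in, with the robot touching nothing.
Of crayon_red, crayon_purple, crayon_green, crayon_orange only 2 to 3 are there at a start; the rules pass over those that are not, and their reading is None.
At some moment in a run one of tray may be knocked a few centimetres aside while the robot is not near it.
It also fails if it takes over 210 s, if anything falls off the work surface, if the arm or the gripper's body presses on something with over 40 N, if the wrist force passes 120 N, or if a joint passes its speed limit or range.

## Working session

There is one attempt and no reset: what is moved stays moved. The work goes in short steps, Python scripts to look and compute and a shell command to move; the robot and the scene stay as the last step left them, time stands still between calls to the robot, and variables do not carry over. Pictures are saved under pics/ and viewed, about 12 in all and at most 16, crops included, and the job is handed in when it is done.

```bash
mkdir -p pics
cat > h.py <<'E'
import numpy as np,cv2
from bench import r,camera
from scipy.spatial.transform import Rotation as R
def snap(n,f=None):
    c=camera(n)
    if f: cv2.imwrite('pics/'+f,c['color'])
    return c
def ray(c,u,v,z):
    M=R.from_quat(c['orientation']).as_matrix(); d=M@np.array([(u-c['cx'])/c['fx'],(v-c['cy'])/c['fy'],1])
    e=np.array(c['eye']); return e+d*(z-e[2])/d[2]
def proj(c,p):
    M=R.from_quat(c['orientation']).as_matrix(); q=M.T@(np.array(p)-np.array(c['eye'])); return np.array([c['fx']*q[0]/q[2]+c['cx'],c['fy']*q[1]/q[2]+c['cy']])
def tool(p=None,q=None):
    s=r.read_state(); return np.array(s['ee_pos']),R.from_quat(s['eef_rot'])
E
python3 - <<'E'
from h import *
for n in('top','side'):
    c=snap(n,n+'1.png'); print(n,c['fx'],c['cx'],c['cy'],c['eye'],c['orientation'])
s=r.read_state();print(s, r.tcp_to_grasp)
E
```

```text
top 483.30599856793884 319.7132499947168 195.4592992306235 [ 0.48714425 -0.03943755  1.43728379] [ 0.71642307 -0.69680584  0.01950315 -0.02862221]
side 478.0478816505986 317.31259602417373 204.216454950067 [ 0.32553915 -1.04496839  0.88897957] [ 0.89047431 -0.1108492   0.04698845 -0.43881665]
{'time': 0.1, 'joint_positions': array([-1.28462327,  0.33280623, -0.06473056,  1.46081777,  0.0215699 ,
        1.34990955, -0.08845295]), 'joint_vel': array([-0.0005984 , -0.00083407,  0.00077574, -0.00313738, -0.00029683,
       -0.00081701, -0.00040973]), 'joint_torque': array([ 1.19982720e-03, -6.24544787e+01,  2.44253426e-02, -3.90714240e+01,
       -6.14766078e-02,  3.67639842e-02,  7.42393922e-05]), 'ee_pos': array([0.18979731, 0.5951062 , 0.20075401]), 'eef_rot': array([ 8.07405067e-01,  5.89997177e-01, -4.98733076e-04,  3.74363921e-04]), 'ft_force': array([ 0.69386308,  0.6168333 , -0.36972628]), 'torque': array([-0.03192648, -0.05072992,  0.0100315 ]), 'width': 0.08703796739542213} -0.0187
```

View pics/top1.png

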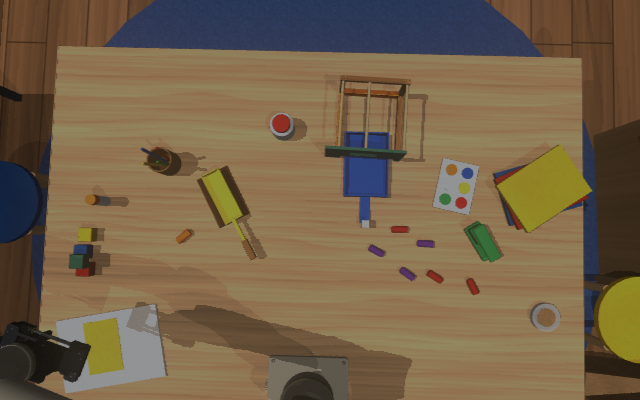

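View pics/side1.png

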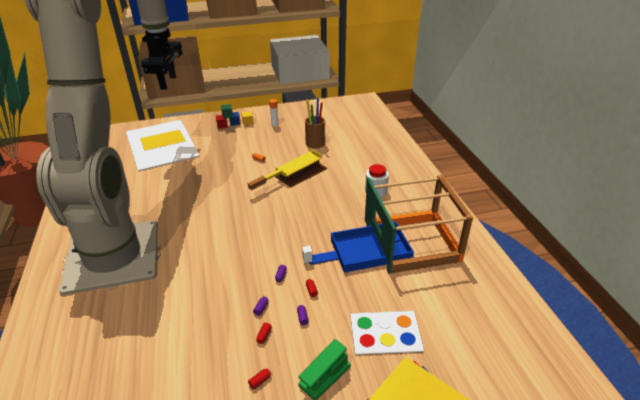

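The top view has +x up and +y to the left. The reds are at (400,229), (435,277) and (473,287), and the leftmost is (400,229). The purples are at (376,250), (407,273) and (425,244), and the leftmost is (376,250). Orange is at (183,236). I see no green crayon, only a green cube at (78,260). Next I'll measure and confirm in a crop.

```bash
cat >> h.py <<'E'
def blob(c,hlo,hhi,box,smin=120,vmin=50,z=0.01):
    x0,y0,x1,y1=box; hsv=cv2.cvtColor(c['color'],cv2.COLOR_BGR2HSV); m=cv2.inRange(hsv,(hlo,smin,vmin),(hhi,255,255))
    k=np.zeros_like(m);k[y0:y1,x0:x1]=m[y0:y1,x0:x1]
    n,l,st,ce=cv2.connectedComponentsWithStats(k)
    out=[]
    for i in range(1,n):
        if st[i,4]<25: continue
        pts=np.argwhere(l==i)[:,::-1].astype(float)
        w=np.array([ray(c,u,v,z)[:2] for u,v in pts])
        (cx,cy),(a,b),t=cv2.minAreaRect(w.astype(np.float32)*1000)
        if a<b:a,b,t=b,a,t+90
        e=np.linalg.eigh(np.cov((w-w.mean(0)).T))[1][:,1]
        out.append((ce[i].round(1),w.mean(0).round(4),(round(cx),round(cy)),(round(a),round(b)),round(t%180,1),round(np.degrees(np.arctan2(e[1],e[0]))%180,1)))
    return out
E
python3 - <<'E'
from h import *
c=snap('top')
I=c['color']
a=cv2.resize(I[65:300,315:495],None,fx=2.5,fy=2.5,interpolation=cv2.INTER_CUBIC)
b=cv2.resize(I[155:270,165:285],None,fx=2.5,fy=2.5,interpolation=cv2.INTER_CUBIC)
o=np.zeros((600,790,3),np.uint8);o[:a.shape[0],:a.shape[1]]=a;o[:b.shape[0],460:460+b.shape[1]]=b
cv2.imwrite('pics/crop1.png',o)
print('purple');[print(x) for x in blob(c,125,160,(350,200,500,310),80)]
print('red');[print(x) for x in blob(c,0,6,(380,215,500,310),120)]
print('orange');[print(x) for x in blob(c,5,18,(165,220,200,250),170)]
print('yellow');[print(x) for x in blob(c,22,32,(190,150,270,270),150,z=.04)]
print('blue');[print(x) for x in blob(c,105,125,(335,155,400,230),150,z=.014)]
print('green');[print(x) for x in blob(c,60,90,(315,140,420,170),70,30,z=.152)]
E
```

```text
purple
(array([424.7, 243.2]), array([ 0.4523, -0.3315]), (453, -332), (47, 18), 91.6, np.float64(86.4))
(array([376. , 250.6]), array([ 0.4267, -0.1892]), (426, -190), (44, 18), 61.9, np.float64(61.7))
(array([406.9, 273.5]), array([ 0.3628, -0.2807]), (363, -280), (46, 18), 54.7, np.float64(54.0))
red
(array([399.3, 228.9]), array([ 0.4919, -0.2564]), (492, -256), (47, 18), 91.6, np.float64(92.5))
(array([434.6, 276.4]), array([ 0.3567, -0.3615]), (356, -362), (46, 18), 57.9, np.float64(57.6))
(array([472.3, 286.5]), array([ 0.3307, -0.4712]), (331, -471), (46, 18), 27.4, np.float64(28.3))
orange
(array([183.1, 235.9]), array([0.4535, 0.3803]), (453, 381), (46, 20), 132.5, np.float64(132.0))
yellow
(array([222.9, 198.1]), array([0.567 , 0.2608]), (546, 249), (223, 60), 29.6, np.float64(29.3))
blue
(array([366.4, 176.3]), array([ 0.6444, -0.156 ]), (643, -157), (111, 108), 179.5, np.float64(5.2))
(array([387., 176.]), array([ 0.647 , -0.2169]), (647, -217), (101, 0), 1.1, np.float64(1.1))
(array([364.8, 206.5]), array([ 0.5551, -0.1532]), (552, -154), (62, 24), 1.3, np.float64(2.0))
green
(array([365.6, 149.1]), array([ 0.7025, -0.1411]), (702, -141), (212, 7), 87.8, np.float64(87.7))
```

View pics/crop1.png

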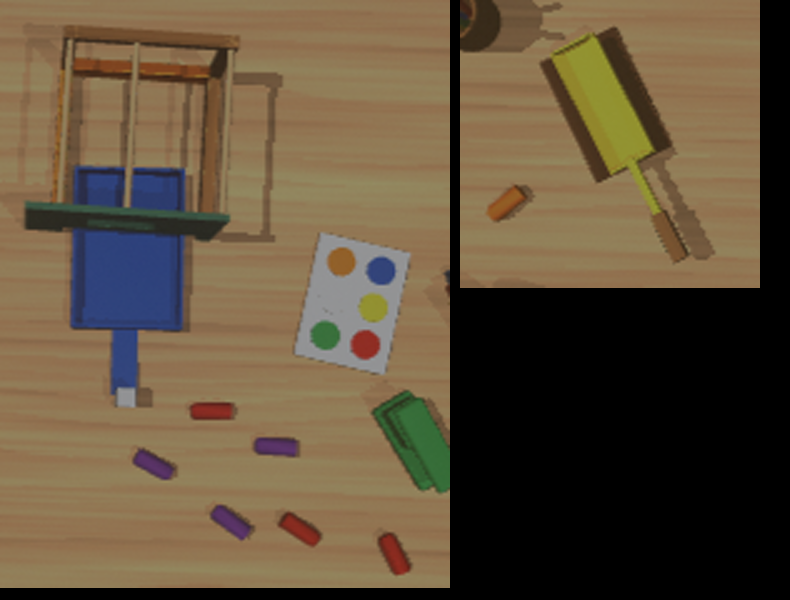

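The crop confirms it: the leftmost purple is at crop (155,463) and the leftmost red at (212,411). The tray is straight and partly under the plate, and the boat handle overhangs free. Next I'll check the model poses with an overlay.

```bash
cat >> h.py <<'E'
def P(pose,pts):
    x,y,t=pose;t=np.radians(t);c,s=np.cos(t),np.sin(t)
    return [np.array([x+c*p[0]-s*p[1],y+s*p[0]+c*p[1],p[2]]) for p in pts]
def rect(x0,x1,y0,y1,z): return [(x0,y0,z),(x1,y0,z),(x1,y1,z),(x0,y1,z)]
def overlay(c,items,box,k,fn):
    x0,y0,x1,y1=box; im=cv2.resize(c['color'][y0:y1,x0:x1],None,fx=k,fy=k,interpolation=cv2.INTER_CUBIC); im=cv2.convertScaleAbs(im,alpha=1.4)
    for pose,pts,col in items:
        q=np.array([(proj(c,p)-[x0,y0]+.5)*k for p in P(pose,pts)]).round().astype(np.int32)
        cv2.polylines(im,[q],True,col,1)
    if fn: cv2.imwrite('pics/'+fn,im)
    return im
def storeitems(S): return [(S,[(0,-110,152),(0,110,152)],0),]
E
python3 - <<'E'
from h import *
c=snap('top')
f=lambda u,v,z:ray(c,u,v,z)[:2]
knob=f(365.1,223.5,.045); print('knob',knob)
b=f(222.2,193.8,.037); h=f(248.2,250.2,.052); print('boat',b,h,np.linalg.norm(b-h),np.degrees(np.arctan2(*(b-h)[::-1])))
# tray outline: front corners, back corners (crop px)
for u,v in((71,328),(184,329),(76,168),(183,170)): print('tray corner',f(315+u/2.5-.3,65+v/2.5-.3,.028))
d=b-h;yb=np.degrees(np.arctan2(d[1],d[0]))
S=(.7025,-.141,-2.2);B=(*(h+d/np.linalg.norm(d)*.174),yb)
T=(*P((*knob,-.5),[(.176,0,0)])[0][:2],-.5);print('T',T,'B',B)
it=[(S,rect(-.004,.004,-.11,.11,.152),(0,0,255)),(S,rect(0,.186,-.095,.065,.03),(255,255,0)),(S,rect(-.004,.004,-.039,.039,.064),(0,255,255)),
(T,rect(-.095,.095,-.065,.065,.028),(255,255,255)),(T,rect(-.187,-.165,-.011,.011,.045),(0,0,255)),
(B,rect(-.079,.079,-.029,.029,.037),(0,0,255)),(B,rect(-.204,-.144,-.009,.009,.052),(0,0,255))]
a=overlay(c,it,(160,60,420,280),3,None)
c2=snap('side');b2=overlay(c2,it,(235,130,485,290),3,None)
cv2.imwrite('pics/ov_top.png',a[:600,:790]);cv2.imwrite('pics/ov_side.png',b2[:600,:790])
E
```

```text
knob [ 0.50466258 -0.15276742]
boat [0.57943337 0.26398489] [0.41910429 0.17954304] 0.18120662022399833 27.774804651341892
tray corner [ 0.58354909 -0.08822813]
tray corner [ 0.58598598 -0.22001799]
tray corner [ 0.77272591 -0.08941631]
tray corner [ 0.77358816 -0.21536988]
T (np.float64(0.6806558813269853), np.float64(-0.1543032913116277), -0.5) B (np.float64(0.5730570517411073), np.float64(0.2606266211984562), np.float64(27.774804651341892))
```

View pics/ov_top.png

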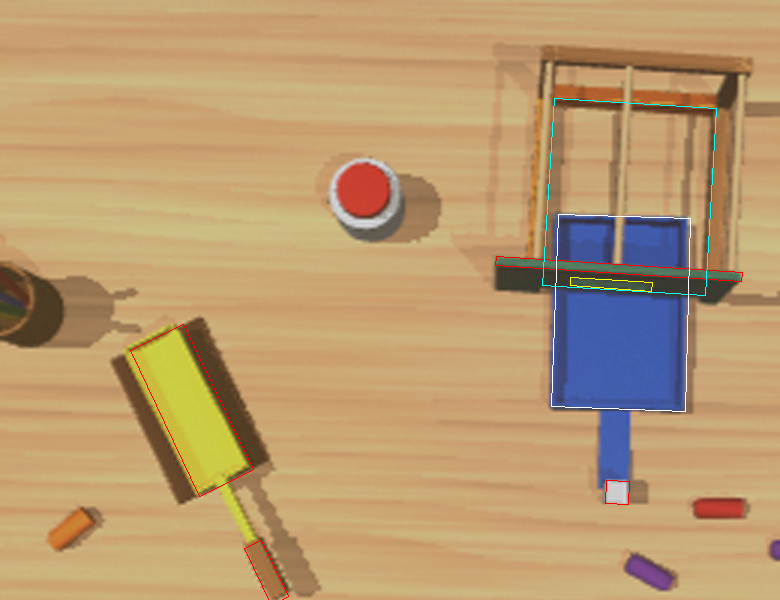

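View pics/ov_side.png

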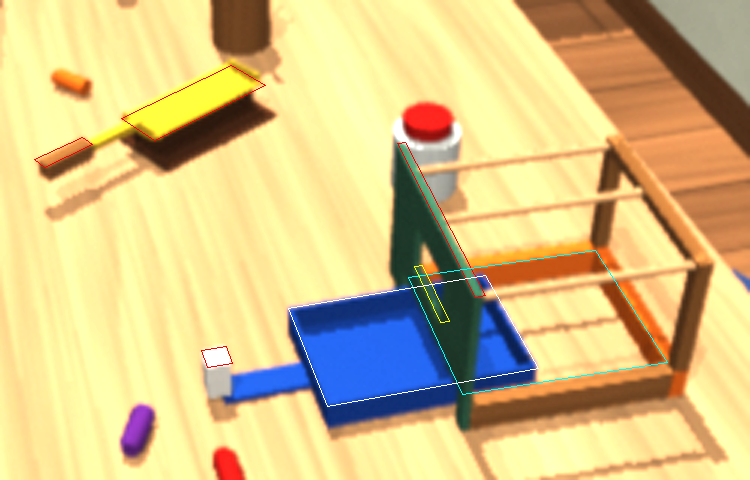

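The overlay fits the plate, tray and knob. The trough actually lies about 6 mm further left than drawn, so the boat yaw is about 29.4°. The first move is to the knob, so I'll add a helper that works out shifts.

```bash
cat >> h.py <<'E'
def goal(p,phi,tilt=0,axis=None):
    """shift/turn numbers (crank units) from now to TCP p, jaw axis at phi deg, optional world tilt (deg) about axis"""
    f=np.radians(phi);Rg=R.from_matrix(np.array([[np.cos(f),np.sin(f),0],[np.sin(f),-np.cos(f),0],[0,0,-1]]))
    if axis is not None: Rg=R.from_rotvec(np.radians(tilt)*np.array(axis))*Rg
    p0,R0=tool(); d=R0.inv().apply(np.array(p)-p0)
    cand=[(R0.inv()*Rg*R.from_euler('z',k)).as_rotvec() for k in(0,np.pi)]
    a=min(cand,key=np.linalg.norm)
    print('at',p0.round(4),'shift',d.round(4),'|',round(np.linalg.norm(d),3),'turn/2',(a/2).round(4),'deg',round(np.degrees(np.linalg.norm(a)),1))
def st():
    s=r.read_state();x=R.from_quat(s['eef_rot']).as_matrix()
    print(round(s['time'],2),s['ee_pos'].round(4),'phi',np.degrees(np.arctan2(x[1,0],x[0,0])).round(2),'zdir',x[:,2].round(3),'F',s['ft_force'].round(1),'w',round(s['width'],4))
E
python3 -c "
from h import *
goal((.45,.25,.2),87.8)
goal((.505,-.153,.13),87.8)"
```

```text
at [0.1899 0.5953 0.2011] shift [-0.2499  0.3527  0.0013] | 0.432 turn/2 [-0.      0.0003 -0.1352] deg 15.5
at [0.1899 0.5953 0.2011] shift [-0.6171  0.5276  0.0715] | 0.815 turn/2 [-0.      0.0003 -0.1352] deg 15.5
```

```bash
python3 -m crank '[{"x":-0.11,"y":0.155,"az":-0.135,"claw":-1},{"x":-0.11,"y":0.155,"az":-0.135,"claw":-1},{"x":-0.11,"y":0.155,"az":-0.135,"claw":-1},{"x":-0.11,"y":0.155,"az":-0.135,"claw":-1},{"x":-0.11,"y":0.155,"az":-0.135,"claw":-1}]' 15
python3 -c "
from h import *
st();goal((.505,-.153,.13),87.8)"
```

```text
0.25 [0.1899 0.5953 0.2011] phi 72.31 zdir [-0.    -0.001 -1.   ] F [-0.3 -0.2  0.1] w 0.087
at [0.1899 0.5953 0.2011] shift [-0.6171  0.5276  0.0715] | 0.815 turn/2 [-0.      0.0003 -0.1352] deg 15.5schema error: expected keys x, y, z, ax, ay, az, claw
```

```bash
python3 -m crank '[{"x":-0.11,"y":0.155,"z":0,"ax":0,"ay":0,"az":-0.135,"claw":-1},{"x":-0.11,"y":0.155,"z":0,"ax":0,"ay":0,"az":-0.135,"claw":-1},{"x":-0.11,"y":0.155,"z":0,"ax":0,"ay":0,"az":-0.135,"claw":-1},{"x":-0.11,"y":0.155,"z":0,"ax":0,"ay":0,"az":-0.135,"claw":-1},{"x":-0.11,"y":0.155,"z":0,"ax":0,"ay":0,"az":-0.135,"claw":-1}]' 15
python3 -c "
from h import *
st();goal((.505,-.153,.13),87.8)"
```

```text
time: 0.67
ee_pos: [0.3075, 0.4395, 0.2016]
eef_rot: [0.722, 0.692, 0.0, 0.001]
ft_force: [0.6, 0.2, 0.2]
width: 0.0871
0.67 [0.3075 0.4395 0.2016] phi 87.53 zdir [ 0.001 -0.001 -1.   ] F [0.6 0.2 0.2] w 0.0871
at [0.3075 0.4395 0.2016] shift [-0.5834  0.2227  0.0722] | 0.629 turn/2 [ 0.0005  0.0003 -0.0023] deg 0.3
```

```bash
for i in 1 2 3 4; do python3 -m crank '[{"x":-0.146,"y":0.056,"z":0.018,"ax":0,"ay":0,"az":0,"claw":-1},{"x":-0.146,"y":0.056,"z":0.018,"ax":0,"ay":0,"az":0,"claw":-1},{"x":-0.146,"y":0.056,"z":0.018,"ax":0,"ay":0,"az":0,"claw":-1},{"x":-0.146,"y":0.056,"z":0.018,"ax":0,"ay":0,"az":0,"claw":-1},{"x":-0.146,"y":0.056,"z":0.018,"ax":0,"ay":0,"az":0,"claw":-1}]' >/dev/null; done
python3 - <<'E'
from h import *
st();goal((.505,-.153,.012),87.8)
c=snap('top','a2.png')
[print(x) for x in blob(c,105,125,(335,155,400,240),150,z=.014)]
E
```

```text
2.33 [ 0.5056 -0.1552  0.129 ] phi 87.39 zdir [-0.    -0.003 -1.   ] F [-1.4 -0.2  0.1] w 0.0868
at [ 0.5056 -0.1552  0.129 ] shift [ 0.0026 -0.0007  0.117 ] | 0.117 turn/2 [ 0.0001  0.0017 -0.0036] deg 0.5
(array([365.9, 175.7]), array([ 0.6464, -0.1547]), (643, -157), (111, 108), 179.5, np.float64(126.0))
(array([387., 176.]), array([ 0.647 , -0.2169]), (647, -217), (101, 0), 1.1, np.float64(1.1))
```

```bash
python3 -m crank '[{"x":0.002,"y":0,"z":0.035,"ax":0,"ay":0,"az":0,"claw":-1},{"x":0.002,"y":0,"z":0.065,"ax":0,"ay":0,"az":0,"claw":-1},{"x":0.002,"y":0,"z":0.09,"ax":0,"ay":0,"az":-0.004,"claw":-1},{"x":0.002,"y":0,"z":0.11,"ax":0,"ay":0,"az":-0.004,"claw":-1},{"x":0.002,"y":0,"z":0.117,"ax":0,"ay":0,"az":-0.004,"claw":-1}]'
for i in 1 2; do python3 -m crank '[{"x":0,"y":0,"z":0,"ax":0,"ay":0,"az":0,"claw":1},{"x":0,"y":0,"z":0,"ax":0,"ay":0,"az":0,"claw":1},{"x":0,"y":0,"z":0,"ax":0,"ay":0,"az":0,"claw":1},{"x":0,"y":0,"z":0,"ax":0,"ay":0,"az":0,"claw":1},{"x":0,"y":0,"z":0,"ax":0,"ay":0,"az":0,"claw":1}]' 8; done
python3 -c "
from h import *
st()"
```

```text
time: 2.8
ee_pos: [0.5036, -0.1449, 0.0097]
eef_rot: [0.717, 0.697, -0.001, -0.002]
ft_force: [-1.3, -0.5, 0.9]
width: 0.0872
time: 3.22
ee_pos: [0.5062, -0.1466, 0.0135]
eef_rot: [0.718, 0.696, 0.001, 0.001]
ft_force: [0.2, -1.4, -0.5]
width: 0.0612
time: 3.63
ee_pos: [0.5054, -0.1468, 0.0125]
eef_rot: [0.718, 0.696, -0.0, 0.0]
ft_force: [-1.1, 0.1, 0.8]
width: 0.0283
3.63 [ 0.5054 -0.1468  0.0125] phi 88.23 zdir [ 0. -0. -1.] F [-1.1  0.1  0.8] w 0.0283
```

```bash
python3 -m crank '[{"x":0,"y":0,"z":0,"ax":0,"ay":0,"az":0,"claw":1},{"x":0,"y":0,"z":0,"ax":0,"ay":0,"az":0,"claw":1},{"x":0,"y":0,"z":0,"ax":0,"ay":0,"az":0,"claw":1},{"x":0,"y":0,"z":0,"ax":0,"ay":0,"az":0,"claw":1},{"x":0,"y":0,"z":0,"ax":0,"ay":0,"az":0,"claw":1}]' 8
python3 -m crank '[{"x":0,"y":0.02,"z":0,"ax":0,"ay":0,"az":0,"claw":1},{"x":0,"y":0.04,"z":0,"ax":0,"ay":0,"az":0,"claw":1},{"x":0.003,"y":0.06,"z":0,"ax":0,"ay":0,"az":0,"claw":1},{"x":0.003,"y":0.075,"z":0,"ax":0,"ay":0,"az":0,"claw":1},{"x":0.004,"y":0.085,"z":0,"ax":0,"ay":0,"az":0,"claw":1}]' 8
python3 -m crank '[{"x":0,"y":0,"z":0,"ax":0,"ay":0,"az":0,"claw":1},{"x":0,"y":0,"z":0,"ax":0,"ay":0,"az":0,"claw":1},{"x":0,"y":0,"z":0,"ax":0,"ay":0,"az":0,"claw":1},{"x":0,"y":0,"z":0,"ax":0,"ay":0,"az":0,"claw":1},{"x":0,"y":0,"z":0,"ax":0,"ay":0,"az":0,"claw":1}]' 8
python3 - <<'E'
from h import *
st()
c=snap('side');cv2.imwrite('pics/a3.png',cv2.resize(c['color'][150:300,260:500],None,fx=3,fy=3))
E
```

```text
time: 4.05
ee_pos: [0.5054, -0.1468, 0.0124]
eef_rot: [0.718, 0.696, -0.0, -0.0]
ft_force: [-0.4, -0.8, 1.0]
width: 0.0221
time: 4.47
ee_pos: [0.5916, -0.1448, 0.012]
eef_rot: [0.718, 0.696, -0.0, -0.0]
ft_force: [-4.8, -0.2, 6.3]
width: 0.0218
time: 4.88
ee_pos: [0.5898, -0.1453, 0.0124]
eef_rot: [0.718, 0.696, -0.0, -0.0]
ft_force: [-0.2, 0.0, -1.0]
width: 0.0219
4.88 [ 0.5898 -0.1453  0.0124] phi 88.22 zdir [-0.001  0.    -1.   ] F [-0.2  0.  -1. ] w 0.0219
```

View pics/a3.png

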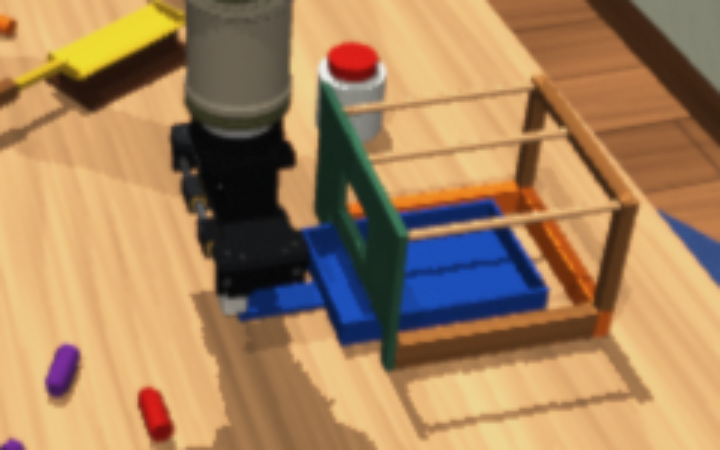

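```bash
python3 -m crank '[{"x":0.002,"y":0.01,"z":0,"ax":0,"ay":0,"az":0,"claw":1},{"x":0.004,"y":0.02,"z":0,"ax":0,"ay":0,"az":0,"claw":1},{"x":0.005,"y":0.022,"z":0,"ax":0,"ay":0,"az":0,"claw":1},{"x":0.005,"y":0.022,"z":0,"ax":0,"ay":0,"az":0,"claw":1},{"x":0.005,"y":0.022,"z":0,"ax":0,"ay":0,"az":0,"claw":1}]' 8
for i in 1 2 3; do python3 -m crank '[{"x":0,"y":0.003,"z":0,"ax":0,"ay":0,"az":0,"claw":1},{"x":0,"y":0.003,"z":0,"ax":0,"ay":0,"az":0,"claw":1},{"x":0,"y":0.003,"z":0,"ax":0,"ay":0,"az":0,"claw":1},{"x":0,"y":0.003,"z":0,"ax":0,"ay":0,"az":0,"claw":1},{"x":0,"y":0.003,"z":0,"ax":0,"ay":0,"az":0,"claw":1}]' | egrep 'pos|force'; done
```

```text
time: 5.35
ee_pos: [0.6123, -0.1411, 0.0124]
eef_rot: [0.718, 0.696, -0.0, -0.0]
ft_force: [0.4, 0.2, -1.6]
width: 0.0224
ee_pos: [0.6155, -0.1412, 0.0124]
ft_force: [-0.8, 0.6, -0.8]
ee_pos: [0.6182, -0.141, 0.0122]
ft_force: [-3.7, 1.2, -1.0]
ee_pos: [0.6201, -0.141, 0.0119]
ft_force: [-8.4, 2.0, 0.8]
```

```bash
for i in 1 2 3 4 5; do python3 -m crank '[{"x":0.001,"y":0,"z":0,"ax":0,"ay":0,"az":0,"claw":1},{"x":0.002,"y":0,"z":0,"ax":0,"ay":0,"az":0,"claw":1},{"x":0.003,"y":0,"z":0,"ax":0,"ay":0,"az":0,"claw":1},{"x":0.003,"y":0,"z":0,"ax":0,"ay":0,"az":0,"claw":1},{"x":0.003,"y":0,"z":0,"ax":0,"ay":0,"az":0,"claw":1}]' | egrep 'pos|force'; done; python3 -c "
from h import *
st();print(r.read_state()['torque'])"
```

```text
ee_pos: [0.6208, -0.1387, 0.0121]
ft_force: [-5.6, -0.9, -0.0]
ee_pos: [0.6205, -0.137, 0.0121]
ft_force: [-5.5, -2.5, -0.2]
ee_pos: [0.6206, -0.1369, 0.0125]
ft_force: [-5.1, -10.6, -0.5]
ee_pos: [0.6195, -0.1354, 0.0123]
ft_force: [-9.4, -13.2, 1.0]
ee_pos: [0.6188, -0.1334, 0.0122]
ft_force: [-12.3, -15.6, 2.9]
8.68 [ 0.6188 -0.1334  0.0122] phi 87.9 zdir [-0.004 -0.007 -1.   ] F [-12.3 -15.6   2.9] w 0.0246
[-3.51180074  2.86727238 -0.17310899]
```

```bash
python3 -m crank '[{"x":-0.004,"y":0,"z":0,"ax":0,"ay":0,"az":0,"claw":1},{"x":-0.008,"y":0,"z":0,"ax":0,"ay":0,"az":0,"claw":1},{"x":-0.008,"y":0.0,"z":0,"ax":0,"ay":0,"az":0,"claw":1},{"x":-0.008,"y":0.0,"z":0,"ax":0,"ay":0,"az":0,"claw":1},{"x":-0.008,"y":0.0,"z":0,"ax":0,"ay":0,"az":0,"claw":1}]' 8
python3 - <<'E'
from h import *
st();print(r.read_state()['torque'])
c=snap('top');S=(.7025,-.141,-2.2);T=(*P(S,[(.091,0,0)])[0][:2],-2.2)
it=[(S,rect(0,.186,-.095,.065,.03),(255,255,0)),(T,rect(-.095,.095,-.065,.065,.028),(255,255,255))]
overlay(c,it,(315,65,425,205),4,'a4.png')
E
```

```text
time: 9.1
ee_pos: [0.6194, -0.1364, 0.0118]
eef_rot: [0.719, 0.695, -0.002, -0.001]
ft_force: [-10.7, -3.2, 1.3]
width: 0.0222
9.1 [ 0.6194 -0.1364  0.0118] phi 88.1 zdir [-0.004 -0.001 -1.   ] F [-10.7  -3.2   1.3] w 0.0222
[-0.79895951  2.38393016 -0.18589143]
```

View pics/a4.png

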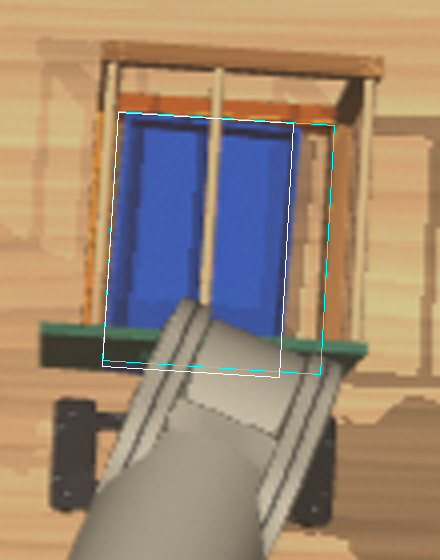

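```bash
for i in 1 2; do python3 -m crank '[{"x":0,"y":0,"z":0,"ax":0,"ay":0,"az":0,"claw":0.2},{"x":0,"y":0,"z":0,"ax":0,"ay":0,"az":0,"claw":0.2},{"x":0,"y":0.0,"z":0,"ax":0,"ay":0,"az":0,"claw":0.2},{"x":0,"y":0.0,"z":0,"ax":0,"ay":0,"az":0,"claw":0.2},{"x":0,"y":0,"z":0,"ax":0,"ay":0,"az":0,"claw":0.2}]' 8 | egrep 'pos|force|wid'; done
python3 - <<'E'
from h import *
st();c=snap('top');S=(.7025,-.141,-2.2);T=(*P(S,[(.091,0,0)])[0][:2],-2.2)
it=[(S,rect(0,.186,-.095,.065,.03),(255,255,0)),(T,rect(-.095,.095,-.065,.065,.028),(255,255,255))]
im=overlay(c,it,(315,65,425,205),4,None)
hsv=c['color']; 
# right & left edges of blue by row (behind plate)
h=cv2.cvtColor(c['color'],cv2.COLOR_BGR2HSV);m=cv2.inRange(h,(105,120,40),(125,255,255))
for z,side in((.028,0),(.028,-1)):
    pts=[]
    for v in range(98,138,3):
        u=np.where(m[v,330:400])[0]
        if len(u):pts.append(ray(c,330+u[side]+(.5 if side else -.5),v,z)[:2])
    pts=np.array(pts);k=np.polyfit(pts[:,0],pts[:,1],1);print(side,np.degrees(np.arctan(k[0])),pts[0],pts[-1],'resid',np.std(pts[:,1]-np.polyval(k,pts[:,0])))
E
```

```text
ee_pos: [0.6224, -0.134, 0.0127]
ft_force: [0.2, -0.7, 0.4]
width: 0.0342
ee_pos: [0.6219, -0.1343, 0.0124]
ft_force: [-0.2, -0.4, -0.2]
width: 0.0348
9.98 [ 0.6219 -0.1343  0.0124] phi 88.23 zdir [ 0.  0. -1.] F [-0.2 -0.4 -0.2] w 0.0348
0 -3.332079803537155 [ 0.87428013 -0.08810322] [ 0.75733903 -0.08213806] resid 0.0007744873809784396
-1 -6.204232237203279 [ 0.87751919 -0.21816718] [ 0.76053656 -0.20562235] resid 0.0015546275553036757
```

```bash
python3 -m crank '[{"x":-0.003,"y":-0.003,"z":0,"ax":0,"ay":0,"az":0,"claw":0.2},{"x":-0.003,"y":-0.003,"z":0,"ax":0,"ay":0,"az":0,"claw":1},{"x":-0.003,"y":-0.003,"z":0,"ax":0,"ay":0,"az":0,"claw":1},{"x":-0.003,"y":-0.003,"z":0,"ax":0,"ay":0,"az":0,"claw":1},{"x":-0.003,"y":-0.003,"z":0,"ax":0,"ay":0,"az":0,"claw":1}]' 40 | egrep 'pos|force|wid'
python3 -m crank '[{"x":0,"y":0,"z":0,"ax":0,"ay":0,"az":0,"claw":1},{"x":0,"y":0,"z":0,"ax":0,"ay":0,"az":0,"claw":1},{"x":0,"y":0.0,"z":0,"ax":0,"ay":0,"az":0,"claw":1},{"x":0,"y":0.0,"z":0,"ax":0,"ay":0,"az":0,"claw":1},{"x":0,"y":0,"z":0,"ax":0,"ay":0,"az":0,"claw":1}]' 40 | egrep 'pos|force|wid'
cat >> h.py <<'E'
def tray(c):
    h=cv2.cvtColor(c['color'],cv2.COLOR_BGR2HSV);m=cv2.inRange(h,(105,120,40),(125,255,255))
    for side in(0,-1):
        pts=[]
        for v in range(98,138,3):
            u=np.where(m[v,330:400])[0]
            if len(u):pts.append(ray(c,330+u[side]+(.5 if side else -.5),v,.028)[:2])
        pts=np.array(pts);k=np.polyfit(pts[:,0],pts[:,1],1);print('edge',side,np.degrees(np.arctan(k[0])).round(2),np.polyval(k,.81).round(4))
    vs=[ray(c,u,np.where(m[80:140,u])[0][0]+80-.5,.028)[:2] for u in list(range(348,366,3))+list(range(373,386,3))]
    vs=np.array(vs);k=np.polyfit(vs[:,1],vs[:,0],1);print('back edge',np.degrees(np.arctan(-k[0])).round(2),np.polyval(k,-.1445).round(4))
E
python3 -c "
from h import *
st();tray(snap('top'))"
```

```text
ee_pos: [0.6188, -0.1373, 0.0125]
ft_force: [-0.4, -0.4, 0.8]
width: 0.0213
ee_pos: [0.6188, -0.1373, 0.0125]
ft_force: [-0.1, -0.1, 1.2]
width: 0.0214
10.87 [ 0.6188 -0.1373  0.0125] phi 88.23 zdir [ 0. -0. -1.] F [-0.1 -0.1  1.2] w 0.0214
edge 0 -3.21 -0.0842
edge -1 -4.65 -0.2099
back edge -3.75 0.8864
```

```bash
for i in 1 2; do python3 -m crank '[{"x":0,"y":0,"z":0,"ax":0,"ay":0,"az":-0.006,"claw":1},{"x":0,"y":0,"z":0,"ax":0,"ay":0,"az":-0.012,"claw":1},{"x":0,"y":0.001,"z":0,"ax":0,"ay":0,"az":-0.012,"claw":1},{"x":0,"y":0.001,"z":0,"ax":0,"ay":0,"az":-0.012,"claw":1},{"x":0,"y":0.001,"z":0,"ax":0,"ay":0,"az":-0.012,"claw":1}]' 40 >/dev/null
python3 -c "
from h import *
st();print(r.read_state()['torque'].round(2));tray(snap('top'))"; done
```

```text
11.33 [ 0.6193 -0.1375  0.0124] phi 89.59 zdir [-0.001  0.    -1.   ] F [-3.4 -1.3  4.2] w 0.0215
[-0.33  0.98 -0.32]
edge 0 -2.46 -0.0813
edge -1 5.03 -0.2021
back edge -1.97 0.8868
11.8 [ 0.6201 -0.1378  0.0124] phi 90.93 zdir [-0.001 -0.    -1.   ] F [-5.2 -3.4  5. ] w 0.0218
[-0.53  1.27 -0.64]
edge 0 -2.46 -0.0813
edge -1 2.68 -0.203
back edge -1.75 0.8873
```

```bash
python3 -m crank '[{"x":0.001,"y":0,"z":0,"ax":0,"ay":0,"az":0,"claw":1},{"x":0.002,"y":0,"z":0,"ax":0,"ay":0,"az":0,"claw":1},{"x":0.003,"y":0.002,"z":0,"ax":0,"ay":0,"az":0,"claw":1},{"x":0.003,"y":0.002,"z":0,"ax":0,"ay":0,"az":0,"claw":1},{"x":0.003,"y":0.002,"z":0,"ax":0,"ay":0,"az":0,"claw":1}]' 40 >/dev/null
python3 - <<'E'
from h import *
st();print(r.read_state()['torque'].round(2));c=snap('top');tray(c)
S=(.7025,-.141,-2.2);T=(*P(S,[(.091,0,0)])[0][:2],-2.2)
it=[(T,rect(-.095,.095,-.065,.065,.028),(255,255,255))]
a=overlay(c,it,(325,75,415,165),4.4,None);c=snap('side');b=overlay(c,it,(370,160,480,250),3.6,None)
cv2.imwrite('pics/a5.png',np.hstack([a[:324],b[:324]]))
E
```

```text
12.27 [ 0.6203 -0.1375  0.0124] phi 90.81 zdir [-0.004 -0.002 -1.   ] F [-12.1  -8.2   9.2] w 0.0215
[-1.83  2.75 -0.69]
edge 0 -2.46 -0.0813
edge -1 1.33 -0.203
back edge -2.36 0.8876
```

View pics/a5.png

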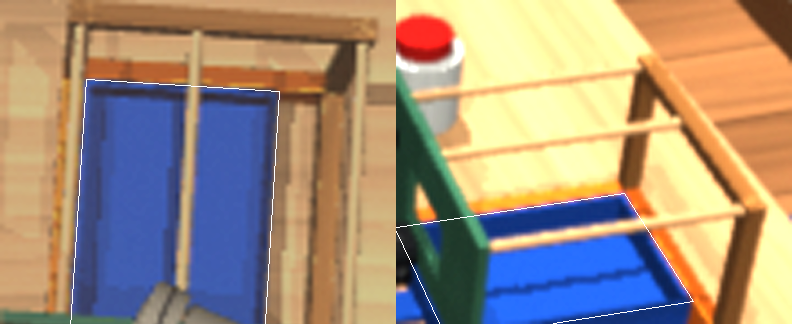

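The tray is flush at the back and left: it coincides with the home outline in both views, and its edges are at about -2.4°. I'll relax the forces and then release.

```bash
python3 -m crank '[{"x":-0.001,"y":-0.001,"z":0,"ax":0,"ay":0,"az":0.006,"claw":1},{"x":-0.002,"y":-0.002,"z":0,"ax":0,"ay":0,"az":0.012,"claw":1},{"x":-0.0025,"y":-0.0025,"z":0,"ax":0,"ay":0,"az":0.016,"claw":1},{"x":-0.0025,"y":-0.0025,"z":0,"ax":0,"ay":0,"az":0.016,"claw":1},{"x":-0.0025,"y":-0.0025,"z":0,"ax":0,"ay":0,"az":0.016,"claw":1}]' 40 >/dev/null
python3 -c "
from h import *
st();print(r.read_state()['torque'].round(2));tray(snap('top'))"
```

```text
12.78 [ 0.6203 -0.1374  0.0125] phi 89.17 zdir [ 0.    -0.001 -1.   ] F [-2.  -5.6  2. ] w 0.0216
[-1.08  0.6  -0.09]
edge 0 -2.46 -0.0813
edge -1 2.68 -0.203
back edge -1.75 0.8873
```

```bash
python3 -m crank '[{"x":-0.0015,"y":0,"z":0,"ax":0,"ay":0,"az":0,"claw":1},{"x":-0.0015,"y":0,"z":0,"ax":0,"ay":0,"az":0,"claw":0.1},{"x":-0.0015,"y":0,"z":0,"ax":0,"ay":0,"az":0,"claw":0.1},{"x":-0.0015,"y":0,"z":0,"ax":0,"ay":0,"az":0,"claw":0},{"x":-0.0015,"y":0,"z":0,"ax":0,"ay":0,"az":0,"claw":0}]' 40 >/dev/null
python3 -m crank '[{"x":0,"y":0,"z":-0.01,"ax":0,"ay":0,"az":0,"claw":0},{"x":0,"y":0,"z":-0.04,"ax":0,"ay":0,"az":0,"claw":0},{"x":0,"y":0,"z":-0.08,"ax":0,"ay":0,"az":0,"claw":-0.1},{"x":0,"y":0,"z":-0.1,"ax":0,"ay":0,"az":0,"claw":-0.1},{"x":0,"y":0,"z":-0.1,"ax":0,"ay":0,"az":0,"claw":-0.1}]' 12 >/dev/null
python3 -c "
from h import *
st();c=snap('top');tray(c)
goal((.492,-.256,.07),2.0);goal((.492,-.256,.006),2.0)"
```

```text
13.67 [ 0.6232 -0.1391  0.1188] phi 89.14 zdir [ 0.008 -0.001 -1.   ] F [ 0.5  0.2 -0.2] w 0.0472
edge 0 -2.46 -0.0813
edge -1 1.86 -0.2029
back edge -2.36 0.8876
at [ 0.622  -0.1386  0.116 ] shift [-0.1193 -0.1285  0.0453] | 0.181 turn/2 [ 0.0022 -0.002   0.7606] deg 87.2
at [ 0.622  -0.1386  0.116 ] shift [-0.1193 -0.1289  0.1093] | 0.207 turn/2 [ 0.0022 -0.002   0.7606] deg 87.2
```

```bash
python3 -m crank '[{"x":-0.119,"y":-0.128,"z":0,"ax":0,"ay":0,"az":0.25,"claw":0},{"x":-0.119,"y":-0.128,"z":0,"ax":0,"ay":0,"az":0.25,"claw":0},{"x":-0.119,"y":-0.128,"z":0,"ax":0,"ay":0,"az":0.25,"claw":0},{"x":-0.119,"y":-0.128,"z":0,"ax":0,"ay":0,"az":0.25,"claw":0},{"x":-0.119,"y":-0.128,"z":0,"ax":0,"ay":0,"az":0.25,"claw":0}]' 12 >/dev/null
for i in 1 2; do python3 -m crank '[{"x":0,"y":0,"z":0,"ax":0,"ay":0,"az":0.255,"claw":0},{"x":0,"y":0,"z":0,"ax":0,"ay":0,"az":0.255,"claw":0},{"x":0,"y":0,"z":0,"ax":0,"ay":0,"az":0.255,"claw":0},{"x":0,"y":0,"z":0,"ax":0,"ay":0,"az":0.255,"claw":0},{"x":0,"y":0,"z":0,"ax":0,"ay":0,"az":0.255,"claw":0}]' >/dev/null; done
python3 -c "
from h import *
st()
goal((.492,-.256,.07),2.0)
c=snap('top');[print(x) for x in blob(c,125,160,(350,200,500,310),80)]
"
```

```text
14.97 [ 0.4904 -0.2549  0.112 ] phi 1.97 zdir [-0.001  0.    -1.   ] F [ 0.4  0.7 -0.1] w 0.0434
at [ 0.4904 -0.2549  0.112 ] shift [0.0016 0.0011 0.042 ] | 0.042 turn/2 [-0.0001  0.0005 -0.0003] deg 0.1
(array([376. , 250.5]), array([ 0.4268, -0.1893]), (427, -190), (44, 18), 61.9, np.float64(61.7))
```

```bash
python3 -m crank '[{"x":0.0015,"y":0.001,"z":0.04,"ax":0,"ay":0,"az":0,"claw":0},{"x":0.0015,"y":0.001,"z":0.075,"ax":0,"ay":0,"az":0,"claw":0},{"x":0.0015,"y":0.001,"z":0.095,"ax":0,"ay":0,"az":0,"claw":0},{"x":0.0015,"y":0.001,"z":0.105,"ax":0,"ay":0,"az":0,"claw":0},{"x":0.0015,"y":0.001,"z":0.105,"ax":0,"ay":0,"az":0,"claw":0.2}]' 12 >/dev/null
for i in 1 2; do python3 -m crank '[{"x":0,"y":0,"z":0,"ax":0,"ay":0,"az":0,"claw":1},{"x":0,"y":0,"z":0,"ax":0,"ay":0,"az":0,"claw":1},{"x":0,"y":0,"z":0,"ax":0,"ay":0,"az":0,"claw":1},{"x":0,"y":0,"z":0,"ax":0,"ay":0,"az":0,"claw":1},{"x":0,"y":0,"z":0,"ax":0,"ay":0,"az":0,"claw":1}]' 12 >/dev/null; done
python3 -c "
from h import *
st()"
python3 -m crank '[{"x":0,"y":0,"z":-0.04,"ax":0,"ay":0,"az":0,"claw":1},{"x":0,"y":0,"z":-0.08,"ax":0,"ay":0,"az":0,"claw":1},{"x":0,"y":0,"z":-0.12,"ax":0,"ay":0,"az":0,"claw":1},{"x":0,"y":0,"z":-0.14,"ax":0,"ay":0,"az":0,"claw":1},{"x":0,"y":0,"z":-0.14,"ax":0,"ay":0,"az":0,"claw":1}]' 12 >/dev/null
python3 -c "
from h import *
st()
B=(.5706,.2649,29.4)
for d in(-.05,0,.05): print(d,P(B,[(d,0,0)])[0])
goal(P(B,[(.05,0,.14)])[0],119.4)"
```

```text
16.27 [ 0.492  -0.2563  0.0074] phi 2.07 zdir [-0.  0. -1.] F [1.  0.2 0.6] w 0.0005
16.68 [ 0.4941 -0.2577  0.152 ] phi 2.04 zdir [ 0.007 -0.001 -1.   ] F [ 0.3 -0.4  0.1] w 0.0003
-0.05 [0.52703931 0.24035481 0.        ]
0 [0.5706 0.2649 0.    ]
0.05 [0.61416069 0.28944519 0.        ]
at [ 0.4941 -0.2577  0.152 ] shift [ 0.1393 -0.5425  0.0121] | 0.56 turn/2 [-0.0011 -0.0034  0.5466] deg 62.6
```

Run:
```python
from h import *
c=snap('top');I=c['color'];d=snap('side')['color']
a=cv2.resize(I[190:300,340:490],None,fx=2.6,fy=2.6);b=cv2.resize(d[200:350,230:400],None,fx=2.6,fy=2.6)
o=np.zeros((400,790,3),np.uint8);o[:a.shape[0],:a.shape[1]]=a[:,:390];b=b[:390,:390];o[:b.shape[0],395:395+b.shape[1]]=b
cv2.imwrite('pics/a6.png',o)
```

```text
(no output)
```

View pics/a6.png

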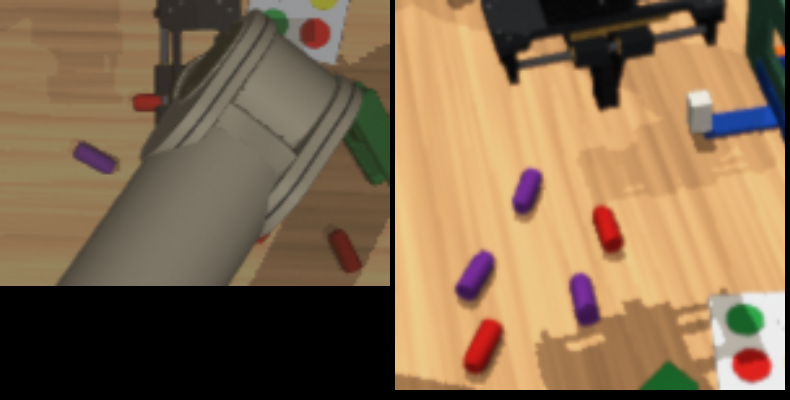

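Run:
```python
from h import *
c=snap('side')
for b in (blob(c,0,6,(230,260,345,350),140), blob(c,172,180,(230,260,345,350),140),blob(c,125,160,(230,240,345,350),80)):
    [print(x) for x in b]
    print()
p,_=tool();print(proj(c,p))
```

```text
(array([311.1, 287.7]), array([ 0.4912, -0.2568]), (491, -256), (58, 19), 91.1, np.float64(90.5))
(array([263.4, 332.7]), array([ 0.3571, -0.361 ]), (357, -361), (56, 20), 58.6, np.float64(61.8))


(array([280.2, 272.9]), array([ 0.4268, -0.1882]), (427, -188), (58, 21), 64.6, np.float64(67.0))
(array([260.5, 305.5]), array([ 0.3623, -0.2816]), (362, -281), (54, 21), 56.0, np.float64(59.0))
(array([302.3, 315. ]), array([ 0.452 , -0.3338]), (452, -332), (57, 18), 87.0, np.float64(86.4))

[309.9852236 246.2047347]
```

```bash
python3 -m crank '[{"x":0,"y":0,"z":0,"ax":0,"ay":0,"az":0,"claw":0},{"x":0,"y":0,"z":0,"ax":0,"ay":0,"az":0,"claw":0},{"x":0,"y":0,"z":0.04,"ax":0,"ay":0,"az":0,"claw":0},{"x":0,"y":0,"z":0.08,"ax":0,"ay":0,"az":0,"claw":0},{"x":0,"y":0,"z":0.1,"ax":0,"ay":0,"az":0,"claw":0}]' 12 >/dev/null
python3 -m crank '[{"x":0,"y":0,"z":0.02,"ax":0,"ay":0,"az":0,"claw":0},{"x":0,"y":0,"z":0.035,"ax":0,"ay":0,"az":0,"claw":0},{"x":0,"y":0,"z":0.043,"ax":0,"ay":0,"az":0,"claw":0},{"x":0,"y":0,"z":0.043,"ax":0,"ay":0,"az":0,"claw":0},{"x":0,"y":0,"z":0.043,"ax":0,"ay":0,"az":0,"claw":0}]' 12 >/dev/null
cat > chk.py <<'E'
from h import *
import sys
st();c=snap('side')
for x in blob(c,0,6,(290,260,345,320),120)+blob(c,174,180,(290,260,345,320),120): print(x)
if len(sys.argv)>1: cv2.imwrite('pics/'+sys.argv[1],cv2.resize(c['color'][210:320,250:390],None,fx=4,fy=4))
E
python3 chk.py d1.png
python3 -m crank '[{"x":0,"y":0,"z":0,"ax":0,"ay":0,"az":0,"claw":1},{"x":0,"y":0,"z":0,"ax":0,"ay":0,"az":0,"claw":1},{"x":0,"y":0,"z":0,"ax":0,"ay":0,"az":0,"claw":1},{"x":0,"y":0,"z":0,"ax":0,"ay":0,"az":0,"claw":1},{"x":0,"y":0,"z":0,"ax":0,"ay":0,"az":0,"claw":1}]' 12 >/dev/null
python3 chk.py d2.png
```

```text
17.67 [ 0.4917 -0.2565  0.0044] phi 2.04 zdir [-0.001 -0.    -1.   ] F [-0.5 -0.2 -1.3] w 0.0429
(array([311.1, 287.6]), array([ 0.4913, -0.2566]), (491, -256), (58, 19), 91.1, np.float64(90.1))
18.13 [ 0.4922 -0.2562  0.0047] phi 2.07 zdir [ 0.  0. -1.] F [ 0.9  1.2 -0.7] w 0.018
(array([311.8, 288.4]), array([ 0.4925, -0.2594]), (491, -256), (58, 19), 93.0, np.float64(87.1))
```

View pics/d1.png

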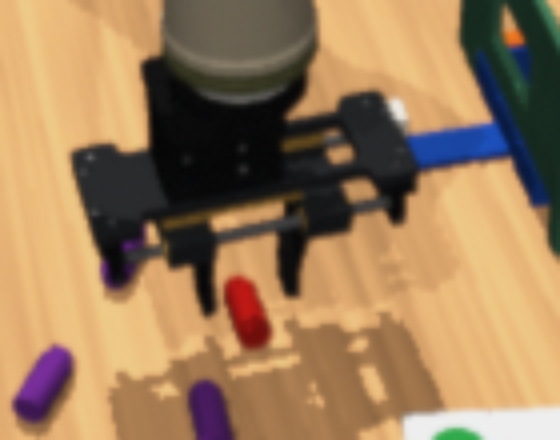

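```bash
python3 -m crank '[{"x":0,"y":0,"z":0,"ax":0,"ay":0,"az":0,"claw":1},{"x":0,"y":0,"z":0,"ax":0,"ay":0,"az":0,"claw":1},{"x":0,"y":0,"z":0,"ax":0,"ay":0,"az":0,"claw":1},{"x":0,"y":0,"z":0,"ax":0,"ay":0,"az":0,"claw":1},{"x":0,"y":0,"z":0,"ax":0,"ay":0,"az":0,"claw":1}]' 12 >/dev/null
python3 chk.py d3.png
python3 - <<'E'
from h import *
p,_=tool()
for n in('side','top'):
  c=snap(n); print(n,proj(c,p),proj(c,(.492,-.256,.02)),proj(c,(.492,-.256+.023,.01)))
E
```

```text
18.6 [ 0.492  -0.2562  0.0044] phi 2.06 zdir [-0.  0. -1.] F [ 0.7 -0.3 -0.2] w 0.0004
(array([311.3, 289.6]), array([ 0.4902, -0.2629]), (491, -257), (56, 19), 93.7, np.float64(99.3))
side [311.40887434 288.98981647] [311.2448037  284.54964941] [309.22070856 280.67662242]
top [398.96588752 228.91653759] [399.68954763 228.9232656 ] [391.33477942 228.69941252]
```

View pics/d3.png

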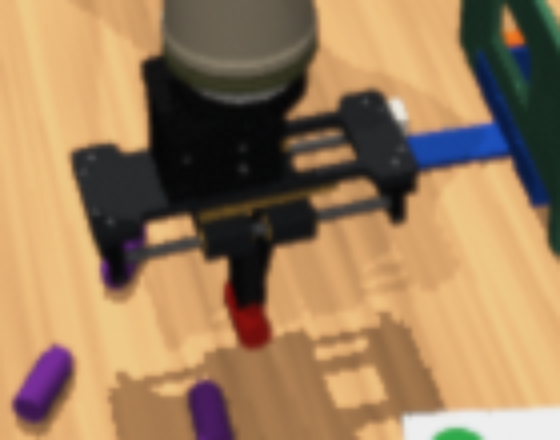

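```bash
for i in 1 2 3; do python3 -m crank '[{"x":0,"y":0,"z":0.001,"ax":0,"ay":0,"az":0,"claw":1},{"x":0,"y":0,"z":0.002,"ax":0,"ay":0,"az":0,"claw":1},{"x":0,"y":0,"z":0.003,"ax":0,"ay":0,"az":0,"claw":1},{"x":0,"y":0,"z":0.003,"ax":0,"ay":0,"az":0,"claw":1},{"x":0,"y":0,"z":0.003,"ax":0,"ay":0,"az":0,"claw":1}]' 12 | egrep 'pos|force'; done; python3 chk.py
```

```text
ee_pos: [0.492, -0.2562, 0.0013]
ft_force: [-0.7, 0.3, -0.5]
ee_pos: [0.4927, -0.2563, -0.0006]
ft_force: [-3.5, 2.6, 13.2]
ee_pos: [0.4953, -0.2564, -0.0008]
ft_force: [-6.4, 9.6, 42.7]
20.0 [ 0.4953 -0.2564 -0.0008] phi 2.09 zdir [ 0.006  0.001 -1.   ] F [-6.4  9.6 42.7] w 0.0006
(array([312. , 289.9]), array([ 0.4916, -0.2642]), (493, -258), (55, 21), 91.0, np.float64(100.1))
```

Shut fingers reached the table at z≈0 inside the outline of that red crayon, so the fingers are where they report. I'll lift and take a fresh look at the whole scene now that the arm isn't hiding the left side.

```bash
python3 -m crank '[{"x":0,"y":0,"z":-0.03,"ax":0,"ay":0,"az":0,"claw":1},{"x":0,"y":0,"z":-0.07,"ax":0,"ay":0,"az":0,"claw":1},{"x":0,"y":0,"z":-0.11,"ax":0,"ay":0,"az":0,"claw":0},{"x":0,"y":0,"z":-0.11,"ax":0,"ay":0,"az":0,"claw":0},{"x":0,"y":0,"z":-0.11,"ax":0,"ay":0,"az":0,"claw":0}]' 12 >/dev/null
python3 - <<'E'
from h import *
st();c=snap('top');d=snap('side')
a=cv2.resize(c['color'][150:400,30:430],None,fx=2,fy=2,interpolation=cv2.INTER_CUBIC)
b=cv2.resize(d['color'][200:350,230:400],None,fx=2,fy=2,interpolation=cv2.INTER_CUBIC)
a[200:500,460:800]=b
cv2.imwrite('pics/a7.png',cv2.convertScaleAbs(a,alpha=1.3))
for n,cc in(('top',c),('side',d)):
  for z in [0.01]:
    for q in blob(cc,0,5,(0,100,639,399),120)+blob(cc,172,180,(0,100,639,399),120)+blob(cc,125,160,(0,100,639,399),80):
        if q[3][0]<90: print(n,q[0],q[1],q[3],q[5])
E
```

```text
20.47 [ 0.4934 -0.2567  0.1074] phi 2.08 zdir [ 0.004 -0.    -1.   ] F [ 0.7  1.  -1.5] w 0.0132
top [280.8 122.8] [0.799 0.103] (51, 49) 161.1
top [505.3 175.7] [ 0.6577 -0.5662] (86, 14) 120.1
top [581.2 199.4] [ 0.5936 -0.7884] (47, 7) 121.0
top [460.8 202.4] [ 0.5749 -0.436 ] (33, 29) 155.3
top [516.9 222.6] [ 0.5201 -0.6003] (47, 8) 29.5
top [395.2 228.8] [ 0.4921 -0.2443] (18, 18) 102.8
top [ 82.2 271.9] [0.3394 0.6734] (36, 21) 95.5
top [437.7 278.7] [ 0.3503 -0.3706] (22, 19) 70.3
top [472.8 286.8] [ 0.3301 -0.4727] (46, 18) 24.6
top [376.  250.5] [ 0.4269 -0.1893] (44, 18) 61.5
side [377.1 170.2] [0.8216 0.1941] (72, 54) 69.3
side [311.2 287.7] [ 0.4914 -0.2567] (57, 19) 90.5
side [263.4 332.7] [ 0.3572 -0.361 ] (56, 20) 62.1
side [366.7 340. ] [ 0.5744 -0.4369] (32, 31) 56.5
side [259.  378.1] [ 0.3312 -0.4711] (49, 24) 30.2
side [280.2 273. ] [ 0.4266 -0.1885] (57, 20) 66.9
side [260.5 305.5] [ 0.3623 -0.2816] (54, 21) 59.0
side [302.3 315.1] [ 0.452  -0.3343] (57, 19) 87.1
```

View pics/a7.png

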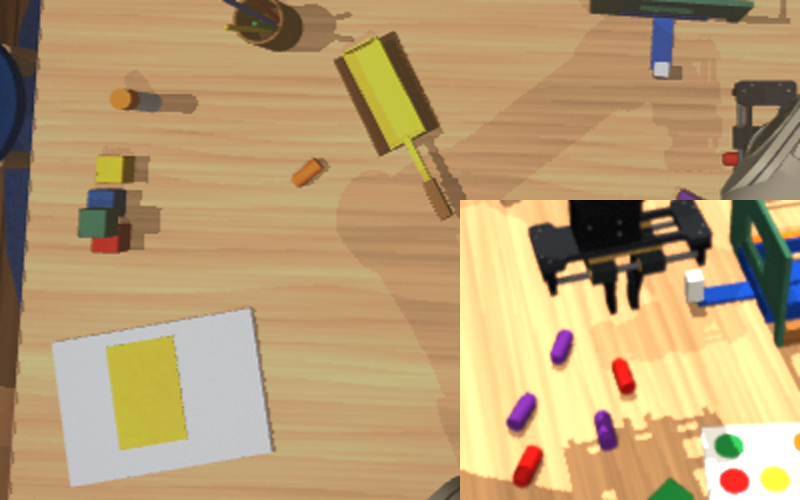

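Run:
```python
from h import *
goal((.4267,-.189,.1),-28.3)
c=snap('side')
for p in((.4705,-.256,.0044),(.5135,-.256,.0044),(.4934,-.2567,.1074)): print(proj(c,p))
```

```text
at [ 0.4918 -0.2557  0.1048] shift [-0.0627 -0.069   0.0049] | 0.093 turn/2 [-0.0003  0.0003  0.2652] deg 30.4
[302.8637287  290.55896044]
[319.84003069 287.27552179]
[311.09774303 258.83026063]
```

The fingers appear 10–17 mm higher in the side view than reported, and the "table" contact at z≈0 fits the crayon's 20 mm top. The real tips therefore look to be about 20 mm above the reported TCP. I'll test this by going down over the purple crayon in small steps, watching the force.

```bash
python3 -m crank '[{"x":-0.063,"y":-0.069,"z":0,"ax":0,"ay":0,"az":0.265,"claw":0},{"x":-0.063,"y":-0.069,"z":0,"ax":0,"ay":0,"az":0.265,"claw":0},{"x":-0.063,"y":-0.069,"z":0,"ax":0,"ay":0,"az":0.265,"claw":0},{"x":-0.063,"y":-0.069,"z":0,"ax":0,"ay":0,"az":0.265,"claw":0},{"x":-0.063,"y":-0.069,"z":0,"ax":0,"ay":0,"az":0.265,"claw":0}]' 12 >/dev/null
python3 -m crank '[{"x":0,"y":0,"z":0.03,"ax":0,"ay":0,"az":0,"claw":0},{"x":0,"y":0,"z":0.06,"ax":0,"ay":0,"az":0,"claw":0},{"x":0,"y":0,"z":0.09,"ax":0,"ay":0,"az":0,"claw":0},{"x":0,"y":0,"z":0.1,"ax":0,"ay":0,"az":0,"claw":0},{"x":0,"y":0,"z":0.1,"ax":0,"ay":0,"az":0,"claw":0}]' 12 
for i in 1 2 3; do python3 -m crank '[{"x":0,"y":0,"z":0.002,"ax":0,"ay":0,"az":0,"claw":0},{"x":0,"y":0,"z":0.004,"ax":0,"ay":0,"az":0,"claw":0},{"x":0,"y":0,"z":0.004,"ax":0,"ay":0,"az":0,"claw":0},{"x":0,"y":0,"z":0.004,"ax":0,"ay":0,"az":0,"claw":0},{"x":0,"y":0,"z":0.004,"ax":0,"ay":0,"az":0,"claw":0}]' 12 | egrep 'pos|force'; done; python3 -c "
from h import *
st();goal((.4267,-.189,-.012),-28.3)"
```

```text
time: 21.45
ee_pos: [0.4234, -0.1894, 0.0022]
eef_rot: [0.97, -0.245, -0.003, 0.001]
ft_force: [-0.2, -0.6, -0.1]
width: 0.0432
ee_pos: [0.4272, -0.1894, 0.002]
ft_force: [1.0, -0.4, 0.1]
ee_pos: [0.4265, -0.1896, -0.0026]
ft_force: [0.0, -0.3, 0.2]
ee_pos: [0.4265, -0.1896, -0.0066]
ft_force: [0.1, 0.0, -1.1]
22.7 [ 0.4265 -0.1896 -0.0066] phi -28.31 zdir [-0.  0. -1.] F [ 0.1  0.  -1.1] w 0.0436
at [ 0.4265 -0.1896 -0.0066] shift [-0.0001 -0.0006  0.0054] | 0.005 turn/2 [ 0.      0.0001 -0.0001] deg 0.0
```

Confirmed: reported z is negative with no contact, so the tips are about 20 mm above the reported z. I'll use tip z = reported + 0.020.

```bash
python3 -m crank '[{"x":0,"y":0,"z":0.003,"ax":0,"ay":0,"az":0,"claw":0},{"x":0,"y":0,"z":0.006,"ax":0,"ay":0,"az":0,"claw":0},{"x":0,"y":0,"z":0.006,"ax":0,"ay":0,"az":0,"claw":0.3},{"x":0,"y":0,"z":0.006,"ax":0,"ay":0,"az":0,"claw":1},{"x":0,"y":0,"z":0.006,"ax":0,"ay":0,"az":0,"claw":1}]' 12 | egrep 'pos|force|wid'
for i in 1 2; do python3 -m crank '[{"x":0,"y":0,"z":0,"ax":0,"ay":0,"az":0,"claw":1},{"x":0,"y":0,"z":0,"ax":0,"ay":0,"az":0,"claw":1},{"x":0,"y":0,"z":0,"ax":0,"ay":0,"az":0,"claw":1},{"x":0,"y":0,"z":0,"ax":0,"ay":0,"az":0,"claw":1},{"x":0,"y":0,"z":0,"ax":0,"ay":0,"az":0,"claw":1}]' 12 | egrep 'force|wid'; done
python3 -m crank '[{"x":0,"y":0,"z":-0.04,"ax":0,"ay":0,"az":0,"claw":1},{"x":0,"y":0,"z":-0.08,"ax":0,"ay":0,"az":0,"claw":1},{"x":0,"y":0,"z":-0.12,"ax":0,"ay":0,"az":0,"claw":1},{"x":0,"y":0,"z":-0.14,"ax":0,"ay":0,"az":0,"claw":1},{"x":0,"y":0,"z":-0.14,"ax":0,"ay":0,"az":0,"claw":1}]' 12 
python3 -c "
from h import *
st()
B=(.5706,.2649,29.4)
goal(P(B,[(0,0,.14)])[0],119.4)"
```

```text
ee_pos: [0.4265, -0.1896, -0.0126]
ft_force: [0.3, -1.0, -0.3]
width: 0.0309
ft_force: [1.2, -0.4, 0.1]
width: 0.02
ft_force: [-0.2, -0.9, 1.6]
width: 0.0197
time: 24.37
ee_pos: [0.4289, -0.1903, 0.1309]
eef_rot: [0.97, -0.245, 0.003, -0.002]
ft_force: [0.7, 0.1, 0.6]
width: 0.0198
24.37 [ 0.4289 -0.1903  0.1309] phi -28.34 zdir [ 0.007  0.002 -1.   ] F [0.7 0.1 0.6] w 0.0198
at [ 0.4289 -0.1903  0.1309] shift [-0.0913 -0.4679 -0.0072] | 0.477 turn/2 [-0.0031 -0.0016  0.2815] deg 32.3
```

```bash
for i in 1 2; do python3 -m crank '[{"x":-0.035,"y":-0.178,"z":0,"ax":0,"ay":0,"az":0,"claw":1},{"x":-0.035,"y":-0.178,"z":0,"ax":0,"ay":0,"az":0,"claw":1},{"x":-0.035,"y":-0.178,"z":0,"ax":0,"ay":0,"az":0,"claw":1},{"x":-0.035,"y":-0.178,"z":0,"ax":0,"ay":0,"az":0,"claw":1},{"x":-0.035,"y":-0.178,"z":0,"ax":0,"ay":0,"az":0,"claw":1}]' 12 >/dev/null; done
python3 -m crank '[{"x":-0.021,"y":-0.112,"z":0,"ax":0,"ay":0,"az":0.2815,"claw":1},{"x":-0.021,"y":-0.112,"z":0,"ax":0,"ay":0,"az":0.2815,"claw":1},{"x":-0.021,"y":-0.112,"z":0,"ax":0,"ay":0,"az":0.2815,"claw":1},{"x":-0.021,"y":-0.112,"z":0,"ax":0,"ay":0,"az":0.2815,"claw":1},{"x":-0.021,"y":-0.112,"z":0,"ax":0,"ay":0,"az":0.2815,"claw":1}]' 12 >/dev/null
python3 -c "
from h import *
st()
B=(.5706,.2649,29.4)
goal(P(B,[(0,0,.14)])[0],119.4)
c=snap('side','e1.png')
b=c['color'];cv2.imwrite('pics/e1.png',cv2.resize(b[110:230,220:360],None,fx=4,fy=4,interpolation=cv2.INTER_CUBIC))
[print(x) for x in blob(c,22,32,(230,130,340,200),130,60,z=.037)]
print(tray(snap('top')))
"
```

```text
25.62 [0.568  0.2676 0.1255] phi -60.75 zdir [-0.001 -0.002 -1.   ] F [-0.3 -1.5 -0.2] w 0.0198
at [0.568  0.2676 0.1255] shift [ 0.0036 -0.0009 -0.0145] | 0.015 turn/2 [ 0.0011 -0.0006 -0.0013] deg 0.2
(array([295.8, 164.1]), array([0.5621, 0.2593]), (553, 253), (220, 62), 28.4, np.float64(27.6))
edge 0 -2.46 -0.0813
edge -1 1.86 -0.2029
back edge -1.75 0.8873
None
```

Run:
```python
from h import *
B=(.574,.265,29.5)
goal(P(B,[(0,0,.06)])[0],119.5)
goal(P(B,[(0,0,.027)])[0],119.5)
c=snap('side')
it=[(B,rect(-.079,.079,-.029,.029,.037),(0,0,255)),(B,rect(-.079,.079,-.013,.013,.033),(255,0,0)),(B,rect(-.204,-.144,-.009,.009,.052),(0,0,255))]
a=overlay(c,it,(240,120,340,200),4,None)
t=cv2.imread('pics/top1.png');c=snap('top');c=dict(c);c['color']=t
b=overlay(c,it,(190,160,270,270),4,None)
o=np.zeros((440,730,3),np.uint8);o[:a.shape[0],:a.shape[1]]=a;o[:b.shape[0],405:405+b.shape[1]]=b;cv2.imwrite('pics/e1.png',o)
```

```text
at [0.5681 0.2653 0.126 ] shift [ 0.003  -0.0051  0.066 ] | 0.066 turn/2 [ 0.001  -0.0006 -0.0009] deg 0.2
at [0.5681 0.2653 0.126 ] shift [ 0.003  -0.0052  0.099 ] | 0.099 turn/2 [ 0.001  -0.0006 -0.0009] deg 0.2
```

View pics/e1.png

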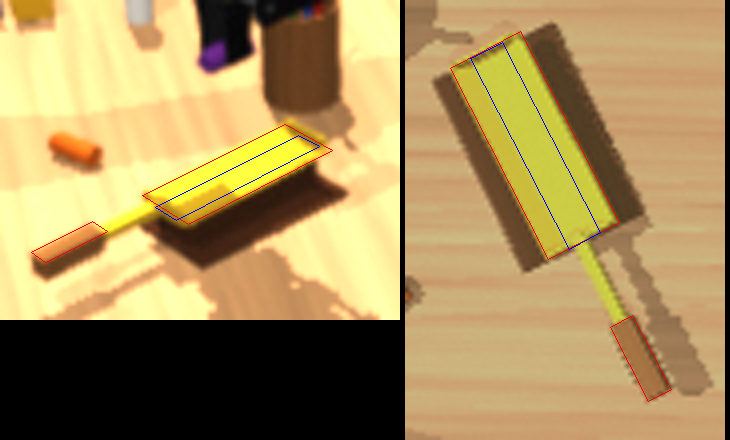

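The overlay shows the boat at (0.574, 0.265, 29.5°) matching the top view, and the purple crayon is in the jaws. Next I'll lay it in the middle.

```bash
python3 -m crank '[{"x":0.003,"y":-0.005,"z":0.03,"ax":0,"ay":0,"az":0,"claw":1},{"x":0.003,"y":-0.005,"z":0.06,"ax":0,"ay":0,"az":0,"claw":1},{"x":0.003,"y":-0.005,"z":0.08,"ax":0,"ay":0,"az":0,"claw":1},{"x":0.003,"y":-0.005,"z":0.092,"ax":0,"ay":0,"az":0,"claw":1},{"x":0.003,"y":-0.005,"z":0.095,"ax":0,"ay":0,"az":0,"claw":1}]' 12
for i in 1 2 3; do python3 -m crank '[{"x":0,"y":0,"z":0.001,"ax":0,"ay":0,"az":0,"claw":1},{"x":0,"y":0,"z":0.002,"ax":0,"ay":0,"az":0,"claw":1},{"x":0,"y":0,"z":0.002,"ax":0,"ay":0,"az":0,"claw":1},{"x":0,"y":0,"z":0.002,"ax":0,"ay":0,"az":0,"claw":1},{"x":0,"y":0,"z":0.002,"ax":0,"ay":0,"az":0,"claw":1}]' 12 | egrep 'pos|force'; done
```

```text
time: 26.23
ee_pos: [0.5731, 0.2647, 0.0305]
eef_rot: [0.864, -0.504, -0.001, 0.001]
ft_force: [-0.3, -0.0, 0.2]
width: 0.0194
ee_pos: [0.5746, 0.2657, 0.0313]
ft_force: [0.4, -0.3, -0.0]
ee_pos: [0.5742, 0.2655, 0.0284]
ft_force: [-0.1, -0.4, 0.4]
ee_pos: [0.5742, 0.2654, 0.0264]
ft_force: [0.4, 0.8, -0.3]
```

```bash
for i in 1 2 3; do python3 -m crank '[{"x":0,"y":0,"z":0.0005,"ax":0,"ay":0,"az":0,"claw":1},{"x":0,"y":0,"z":0.001,"ax":0,"ay":0,"az":0,"claw":1},{"x":0,"y":0,"z":0.0015,"ax":0,"ay":0,"az":0,"claw":1},{"x":0,"y":0,"z":0.0015,"ax":0,"ay":0,"az":0,"claw":1},{"x":0,"y":0,"z":0.0015,"ax":0,"ay":0,"az":0,"claw":1}]' 12 | egrep 'pos|force'; done
```

```text
ee_pos: [0.5742, 0.2655, 0.0249]
ft_force: [-0.6, -0.1, -0.1]
ee_pos: [0.5742, 0.2654, 0.0234]
ft_force: [1.1, 0.6, 1.4]
ee_pos: [0.5742, 0.2654, 0.0219]
ft_force: [0.4, 0.8, 0.2]
```

```bash
python3 -m crank '[{"x":0,"y":0,"z":0.001,"ax":0,"ay":0,"az":0,"claw":1},{"x":0,"y":0,"z":0.001,"ax":0,"ay":0,"az":0,"claw":0.3},{"x":0,"y":0,"z":0.001,"ax":0,"ay":0,"az":0,"claw":0.3},{"x":0,"y":0,"z":0.001,"ax":0,"ay":0,"az":0,"claw":0.3},{"x":0,"y":0,"z":0.001,"ax":0,"ay":0,"az":0,"claw":0.3}]' 12 | egrep 'pos|force|wid'
python3 -m crank '[{"x":0,"y":0,"z":-0.005,"ax":0,"ay":0,"az":0,"claw":0.3},{"x":0,"y":0,"z":-0.03,"ax":0,"ay":0,"az":0,"claw":0.3},{"x":0,"y":0,"z":-0.06,"ax":0,"ay":0,"az":0,"claw":0},{"x":0,"y":0,"z":-0.09,"ax":0,"ay":0,"az":0,"claw":0},{"x":0,"y":0,"z":-0.09,"ax":0,"ay":0,"az":0,"claw":0}]' 12 >/dev/null
python3 -c "
from h import *
st()
c=snap('side')
[print(x) for x in blob(c,125,160,(250,120,350,210),60,z=.043)]
goal((.4535,.3805,.1),42.2)"
```

```text
ee_pos: [0.5742, 0.2655, 0.021]
ft_force: [0.6, 0.6, -0.3]
width: 0.0293
29.57 [0.5772 0.2659 0.1171] phi -60.59 zdir [ 0.007  0.004 -1.   ] F [0.1 0.1 0.3] w 0.0409
(array([299.5, 160.8]), array([0.5754, 0.2656]), (575, 266), (54, 23), 29.4, np.float64(39.5))
at [0.5761 0.2659 0.1144] shift [-0.1601  0.0506  0.0142] | 0.168 turn/2 [-0.0022  0.002   0.6739] deg 77.2
```

```bash
python3 -m crank '[{"x":-0.16,"y":0.0505,"z":0,"ax":0,"ay":0,"az":0.25,"claw":0},{"x":-0.16,"y":0.0505,"z":0,"ax":0,"ay":0,"az":0.25,"claw":0},{"x":-0.16,"y":0.0505,"z":0,"ax":0,"ay":0,"az":0.25,"claw":0},{"x":-0.16,"y":0.0505,"z":0,"ax":0,"ay":0,"az":0.25,"claw":0},{"x":-0.16,"y":0.0505,"z":0,"ax":0,"ay":0,"az":0.25,"claw":0}]' 12 >/dev/null
for i in 1 2; do python3 -m crank '[{"x":0,"y":0,"z":0,"ax":0,"ay":0,"az":0.21,"claw":0},{"x":0,"y":0,"z":0,"ax":0,"ay":0,"az":0.21,"claw":0},{"x":0,"y":0,"z":0,"ax":0,"ay":0,"az":0.21,"claw":0},{"x":0,"y":0,"z":0,"ax":0,"ay":0,"az":0.21,"claw":0},{"x":0,"y":0,"z":0,"ax":0,"ay":0,"az":0.21,"claw":0}]' 12 >/dev/null; done
python3 -c "
from h import *
st();print(r.read_state()['joint_positions'].round(2))
c=snap('side')
[print(x) for x in blob(c,5,18,(240,140,280,170),150)]
goal((.4535,.3805,-.0125),42.2)"
```

```text
30.87 [0.4515 0.3805 0.1076] phi -136.98 zdir [-0.005 -0.    -1.   ] F [-0.6  1.8 -0.8] w 0.0432
[-1.7   0.73  1.34  1.72 -0.74  1.31 -2.6 ]
(array([258.5, 156.8]), array([0.4532, 0.3789]), (454, 379), (66, 37), 130.7, np.float64(117.0))
at [0.4526 0.3795 0.1084] shift [-0.0017  0.      0.1209] | 0.121 turn/2 [ 0.0004 -0.0012  0.0068] deg 0.8
```

Joint 7 and joint 3 are at their limits this way round, so I'll take the half-turn equivalent grasp instead.

```bash
for i in 1 2 3 4 5 6; do python3 -m crank '[{"x":0,"y":0,"z":0,"ax":0,"ay":0,"az":-0.06,"claw":0},{"x":0,"y":0,"z":0,"ax":0,"ay":0,"az":-0.12,"claw":0},{"x":0,"y":0,"z":0,"ax":0,"ay":0,"az":-0.18,"claw":0},{"x":0,"y":0,"z":0,"ax":0,"ay":0,"az":-0.24,"claw":0},{"x":0,"y":0,"z":0,"ax":0,"ay":0,"az":-0.26,"claw":0}]' 12 >/dev/null; done
python3 -c "
from h import *
st();print(r.read_state()['joint_positions'].round(2))
c=snap('side')
[print(x) for x in blob(c,5,18,(240,140,280,170),150)]
goal((.4535,.3805,-.0125),42.2)"
```

```text
33.42 [0.4542 0.3788 0.1105] phi 42.05 zdir [ 0.     0.002 -1.   ] F [0.  0.2 0.5] w 0.0436
[-1.32  0.38  0.68  1.7  -0.26  1.15  0.16]
(array([258.4, 156.8]), array([0.4528, 0.3789]), (453, 379), (65, 38), 134.5, np.float64(115.4))
at [0.4542 0.3788 0.1105] shift [ 0.0004 -0.0016  0.123 ] | 0.123 turn/2 [-0.0007 -0.0008 -0.002 ] deg 0.3
```

```bash
python3 -m crank '[{"x":0,"y":-0.001,"z":0.04,"ax":0,"ay":0,"az":0,"claw":0},{"x":0,"y":-0.001,"z":0.08,"ax":0,"ay":0,"az":0,"claw":0},{"x":0,"y":-0.001,"z":0.105,"ax":0,"ay":0,"az":0,"claw":0},{"x":0,"y":-0.001,"z":0.118,"ax":0,"ay":0,"az":0,"claw":0},{"x":0,"y":-0.001,"z":0.123,"ax":0,"ay":0,"az":0,"claw":0}]' 12 >/dev/null
for i in 1 2; do python3 -m crank '[{"x":0,"y":0,"z":0,"ax":0,"ay":0,"az":0,"claw":1},{"x":0,"y":0,"z":0,"ax":0,"ay":0,"az":0,"claw":1},{"x":0,"y":0,"z":0,"ax":0,"ay":0,"az":0,"claw":1},{"x":0,"y":0,"z":0,"ax":0,"ay":0,"az":0,"claw":1},{"x":0,"y":0,"z":0,"ax":0,"ay":0,"az":0,"claw":1}]' 12 | egrep 'pos|force|wid'; done
python3 -m crank '[{"x":0,"y":0,"z":-0.04,"ax":0,"ay":0,"az":0,"claw":1},{"x":0,"y":0,"z":-0.08,"ax":0,"ay":0,"az":0,"claw":1},{"x":0,"y":0,"z":-0.12,"ax":0,"ay":0,"az":0,"claw":1},{"x":0,"y":0,"z":-0.12,"ax":0,"ay":0,"az":0,"claw":1},{"x":0,"y":0,"z":-0.12,"ax":0,"ay":0,"az":0,"claw":1}]' 12 >/dev/null
python3 -c "
from h import *
st()
B=(.574,.265,29.5)
goal(P(B,[(0.05,0,.11)])[0],119.5)
c=snap('side')
print(blob(c,125,160,(250,120,350,210),60,z=.043))"
```

```text
ee_pos: [0.4529, 0.381, -0.0121]
ft_force: [0.2, -0.4, 5.4]
width: 0.0198
ee_pos: [0.4529, 0.381, -0.0121]
ft_force: [-0.8, -0.8, 7.8]
width: 0.0196
35.13 [0.4537 0.3814 0.1094] phi 41.57 zdir [ 0.001  0.005 -1.   ] F [ 0.8  0.7 -0.3] w 0.02
at [0.4537 0.3814 0.1094] shift [ 0.0617  0.1774 -0.0009] | 0.188 turn/2 [ 1.000e-04 -3.000e-03 -6.801e-01] deg 77.9
[(array([299.4, 160.8]), array([0.5751, 0.2657]), (575, 266), (54, 23), 29.4, np.float64(38.6))]
```

```bash
python3 -m crank '[{"x":0.062,"y":0.177,"z":0,"ax":0,"ay":0,"az":-0.22,"claw":1},{"x":0.062,"y":0.177,"z":0,"ax":0,"ay":0,"az":-0.22,"claw":1},{"x":0.062,"y":0.177,"z":0,"ax":0,"ay":0,"az":-0.22,"claw":1},{"x":0.062,"y":0.177,"z":0,"ax":0,"ay":0,"az":-0.22,"claw":1},{"x":0.062,"y":0.177,"z":0,"ax":0,"ay":0,"az":-0.22,"claw":1}]' 12 >/dev/null
for i in 1 2; do python3 -m crank '[{"x":0,"y":0,"z":0,"ax":0,"ay":0,"az":-0.06,"claw":1},{"x":0,"y":0,"z":0,"ax":0,"ay":0,"az":-0.12,"claw":1},{"x":0,"y":0,"z":0,"ax":0,"ay":0,"az":-0.18,"claw":1},{"x":0,"y":0,"z":0,"ax":0,"ay":0,"az":-0.23,"claw":1},{"x":0,"y":0,"z":0,"ax":0,"ay":0,"az":-0.23,"claw":1}]' 12 >/dev/null; done
python3 -c "
from h import *
st();print(r.read_state()['joint_positions'].round(2))
B=(.574,.265,29.5)
goal(P(B,[(0.05,0,.021)])[0],119.5)"
```

```text
36.43 [0.6157 0.2886 0.105 ] phi 119.56 zdir [-0.003  0.001 -1.   ] F [0.7 0.3 0.1] w 0.02
[-0.8   0.54  0.42  1.43 -0.23  1.22  1.73]
at [0.6157 0.2886 0.105 ] shift [-0.0002  0.0023  0.084 ] | 0.084 turn/2 [-0.0014 -0.0011  0.0005] deg 0.2
```

```bash
python3 -m crank '[{"x":0,"y":0.002,"z":0.03,"ax":0,"ay":0,"az":0,"claw":1},{"x":0,"y":0.002,"z":0.055,"ax":0,"ay":0,"az":0,"claw":1},{"x":0,"y":0.002,"z":0.07,"ax":0,"ay":0,"az":0,"claw":1},{"x":0,"y":0.002,"z":0.078,"ax":0,"ay":0,"az":0,"claw":1},{"x":0,"y":0.002,"z":0.078,"ax":0,"ay":0,"az":0,"claw":1}]' 12 >/dev/null
python3 -m crank '[{"x":0,"y":0,"z":0.001,"ax":0,"ay":0,"az":0,"claw":1},{"x":0,"y":0,"z":0.002,"ax":0,"ay":0,"az":0,"claw":1},{"x":0,"y":0,"z":0.002,"ax":0,"ay":0,"az":0,"claw":1},{"x":0,"y":0,"z":0.002,"ax":0,"ay":0,"az":0,"claw":1},{"x":0,"y":0,"z":0.002,"ax":0,"ay":0,"az":0,"claw":1}]' 12 | egrep 'pos|force'
python3 -c "
from h import *
B=(.574,.265,29.5)
goal(P(B,[(0.05,0,.0215)])[0],119.5)"
```

```text
ee_pos: [0.6183, 0.2902, 0.027]
ft_force: [0.1, 0.4, -0.3]
at [0.6183 0.2902 0.027 ] shift [-0.0001 -0.0009  0.0055] | 0.006 turn/2 [ 0.0001 -0.001  -0.0003] deg 0.1
```

```bash
python3 -m crank '[{"x":0,"y":-0.001,"z":0.002,"ax":0,"ay":0,"az":0,"claw":1},{"x":0,"y":-0.001,"z":0.004,"ax":0,"ay":0,"az":0,"claw":1},{"x":0,"y":-0.001,"z":0.0055,"ax":0,"ay":0,"az":0,"claw":1},{"x":0,"y":-0.001,"z":0.0055,"ax":0,"ay":0,"az":0,"claw":1},{"x":0,"y":-0.001,"z":0.0055,"ax":0,"ay":0,"az":0,"claw":1}]' 12 | egrep 'pos|force'
python3 -m crank '[{"x":0,"y":0,"z":0,"ax":0,"ay":0,"az":0,"claw":0.3},{"x":0,"y":0,"z":0,"ax":0,"ay":0,"az":0,"claw":0.3},{"x":0,"y":0,"z":0,"ax":0,"ay":0,"az":0,"claw":0.3},{"x":0,"y":0,"z":0,"ax":0,"ay":0,"az":0,"claw":0.3},{"x":0,"y":0,"z":0,"ax":0,"ay":0,"az":0,"claw":0.3}]' 12 | egrep 'pos|force|wid'
python3 -m crank '[{"x":0,"y":0,"z":-0.005,"ax":0,"ay":0,"az":0,"claw":0.3},{"x":0,"y":0,"z":-0.03,"ax":0,"ay":0,"az":0,"claw":0.3},{"x":0,"y":0,"z":-0.06,"ax":0,"ay":0,"az":0,"claw":0},{"x":0,"y":0,"z":-0.09,"ax":0,"ay":0,"az":0,"claw":0},{"x":0,"y":0,"z":-0.1,"ax":0,"ay":0,"az":0,"claw":0}]' 12 >/dev/null
python3 -c "
from h import *
st()
c=snap('side')
[print(x) for x in blob(c,125,160,(250,120,350,210),60,z=.043)]
[print(x) for x in blob(c,5,18,(280,130,340,180),150,z=.043)]
goal((.4915,-.2567,.1),2)"
```

```text
ee_pos: [0.6171, 0.2895, 0.0209]
ft_force: [-1.1, 0.1, 2.4]
ee_pos: [0.617, 0.2895, 0.0207]
ft_force: [0.4, 0.1, -0.0]
width: 0.0299
38.52 [0.6193 0.29   0.1263] phi 119.47 zdir [ 0.004  0.004 -1.   ] F [0.4 0.1 0.9] w 0.0409
(array([299.5, 160.8]), array([0.5754, 0.2656]), (575, 266), (54, 23), 29.4, np.float64(39.5))
(array([314.2, 141.8]), array([0.6515, 0.374 ]), (646, 354), (209, 69), 75.6, np.float64(71.6))
(array([316.1, 170.9]), array([0.6145, 0.1938]), (611, 192), (116, 39), 48.9, np.float64(40.7))
at [0.6195 0.2902 0.1266] shift [-0.4132 -0.3807  0.0233] | 0.562 turn/2 [ 0.0034  0.0009 -0.5456] deg 62.5
```

```bash
for i in 1 2 3; do python3 -m crank '[{"x":-0.138,"y":-0.127,"z":0,"ax":0,"ay":0,"az":0,"claw":0},{"x":-0.138,"y":-0.127,"z":0,"ax":0,"ay":0,"az":0,"claw":0},{"x":-0.138,"y":-0.127,"z":0,"ax":0,"ay":0,"az":0,"claw":0},{"x":-0.138,"y":-0.127,"z":0,"ax":0,"ay":0,"az":0,"claw":0},{"x":-0.138,"y":-0.127,"z":0,"ax":0,"ay":0,"az":0,"claw":0}]' 12 >/dev/null; done
for i in 1 2 3 4; do python3 -m crank '[{"x":0,"y":0,"z":0,"ax":0,"ay":0,"az":0.06,"claw":0},{"x":0,"y":0,"z":0,"ax":0,"ay":0,"az":0.12,"claw":0},{"x":0,"y":0,"z":0,"ax":0,"ay":0,"az":0.18,"claw":0},{"x":0,"y":0,"z":0,"ax":0,"ay":0,"az":0.24,"claw":0},{"x":0,"y":0,"z":0,"ax":0,"ay":0,"az":0.256,"claw":0}]' 12 >/dev/null; done
python3 - <<'E'
from h import *
st();print(r.read_state()['joint_positions'].round(2))
c=snap('side');[print(x) for x in blob(c,0,6,(290,260,345,320),120)]
goal((.4915,-.2567,-.0125),2)
a=cv2.resize(c['color'][120:200,240:340],None,fx=4,fy=4,interpolation=cv2.INTER_CUBIC);cv2.imwrite('pics/f1.png',cv2.convertScaleAbs(a,alpha=1.3))
tray(snap('top'))
E
```

```text
41.48 [ 0.4903 -0.2532  0.1197] phi 1.73 zdir [-0.003  0.002 -1.   ] F [ 0.6 -0.4 -1.2] w 0.0434
[-0.34  0.31  0.88  1.8  -0.26  1.16  0.65]
(array([311.1, 287.6]), array([ 0.4913, -0.2565]), (491, -256), (58, 19), 91.1, np.float64(90.4))
at [ 0.4903 -0.2532  0.1197] shift [0.0015 0.0038 0.1322] | 0.132 turn/2 [-0.0008  0.0014 -0.0013] deg 0.2
edge 0 -2.46 -0.0813
edge -1 1.86 -0.2029
back edge -2.36 0.8876
```

View pics/f1.png

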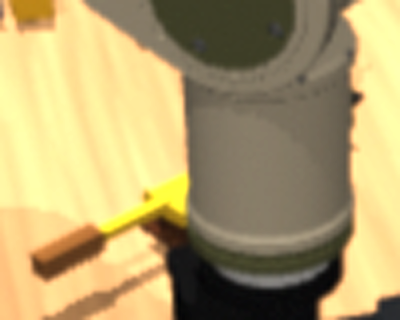

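The arm hides the boat in this view, so I'll check it later. Now for the red crayon.

```bash
python3 -m crank '[{"x":0.0015,"y":0.0025,"z":0.04,"ax":0,"ay":0,"az":0,"claw":0},{"x":0.0015,"y":0.0025,"z":0.08,"ax":0,"ay":0,"az":0,"claw":0},{"x":0.0015,"y":0.0025,"z":0.11,"ax":0,"ay":0,"az":0,"claw":0},{"x":0.0015,"y":0.0025,"z":0.125,"ax":0,"ay":0,"az":0,"claw":0},{"x":0.0015,"y":0.0025,"z":0.131,"ax":0,"ay":0,"az":0,"claw":0}]' 12 >/dev/null
for i in 1 2; do python3 -m crank '[{"x":0,"y":0,"z":0,"ax":0,"ay":0,"az":0,"claw":1},{"x":0,"y":0,"z":0,"ax":0,"ay":0,"az":0,"claw":1},{"x":0,"y":0,"z":0,"ax":0,"ay":0,"az":0,"claw":1},{"x":0,"y":0,"z":0,"ax":0,"ay":0,"az":0,"claw":1},{"x":0,"y":0,"z":0,"ax":0,"ay":0,"az":0,"claw":1}]' 12 | egrep 'pos|force|wid'; done
python3 -m crank '[{"x":0,"y":0,"z":-0.04,"ax":0,"ay":0,"az":0,"claw":1},{"x":0,"y":0,"z":-0.08,"ax":0,"ay":0,"az":0,"claw":1},{"x":0,"y":0,"z":-0.12,"ax":0,"ay":0,"az":0,"claw":1},{"x":0,"y":0,"z":-0.13,"ax":0,"ay":0,"az":0,"claw":1},{"x":0,"y":0,"z":-0.13,"ax":0,"ay":0,"az":0,"claw":1}]' 12 >/dev/null
python3 -c "
from h import *
st()
B=(.574,.265,29.5)
goal(P(B,[(-0.05,0,.12)])[0],119.5)"
```

```text
ee_pos: [0.4926, -0.2558, -0.0099]
ft_force: [-0.2, 0.6, 4.9]
width: 0.0197
ee_pos: [0.4927, -0.2558, -0.0099]
ft_force: [-0.8, 1.0, 7.5]
width: 0.0196
43.25 [ 0.4941 -0.2566  0.1225] phi 2.16 zdir [ 0.004  0.001 -1.   ] F [ 0.1  0.6 -1.7] w 0.0195
at [ 0.4941 -0.2566  0.1225] shift [ 0.0551 -0.4953  0.0029] | 0.498 turn/2 [-0.0013 -0.0016  0.5468] deg 62.7
```

```bash
for i in 1 2 3; do python3 -m crank '[{"x":0.018,"y":-0.165,"z":0,"ax":0,"ay":0,"az":0,"claw":1},{"x":0.018,"y":-0.165,"z":0,"ax":0,"ay":0,"az":0,"claw":1},{"x":0.018,"y":-0.165,"z":0,"ax":0,"ay":0,"az":0,"claw":1},{"x":0.018,"y":-0.165,"z":0,"ax":0,"ay":0,"az":0,"claw":1},{"x":0.018,"y":-0.165,"z":0,"ax":0,"ay":0,"az":0,"claw":1}]' 12 >/dev/null; done
for i in 1 2 3 4; do python3 -m crank '[{"x":0,"y":0,"z":0,"ax":0,"ay":0,"az":-0.06,"claw":1},{"x":0,"y":0,"z":0,"ax":0,"ay":0,"az":-0.12,"claw":1},{"x":0,"y":0,"z":0,"ax":0,"ay":0,"az":-0.18,"claw":1},{"x":0,"y":0,"z":0,"ax":0,"ay":0,"az":-0.24,"claw":1},{"x":0,"y":0,"z":0,"ax":0,"ay":0,"az":-0.256,"claw":1}]' 12 >/dev/null; done
python3 - <<'E'
from h import *
st();print(r.read_state()['joint_positions'].round(2))
B=(.574,.265,29.5)
goal(P(B,[(-0.05,0,.0235)])[0],119.5)
c=snap('side')
[print('pur',x) for x in blob(c,125,160,(250,120,350,210),60,z=.043)]
c=snap('top')
[print('pur',x) for x in blob(c,125,160,(190,150,270,260),60,z=.043)]
[print('or',x) for x in blob(c,5,19,(190,155,250,230),150,100,z=.043)]
E
```

```text
46.17 [0.5269 0.2403 0.1181] phi 119.93 zdir [-0.004  0.001 -1.   ] F [-0.4 -0.1  0.5] w 0.0198
[-0.77  0.3   0.32  1.71 -0.1   1.16  1.67]
at [0.5269 0.2403 0.1181] shift [-0.002   0.0035  0.0946] | 0.095 turn/2 [-0.0017 -0.0013  0.0037] deg 0.5
pur (array([299.5, 160.8]), array([0.5755, 0.266 ]), (576, 266), (56, 23), 29.4, np.float64(38.6))
or (array([212.3, 178.8]), array([0.622 , 0.2933]), (621, 293), (41, 18), 28.8, np.float64(30.5))
```

```bash
python3 -m crank '[{"x":-0.001,"y":0.003,"z":0.03,"ax":0,"ay":0,"az":0,"claw":1},{"x":-0.001,"y":0.003,"z":0.06,"ax":0,"ay":0,"az":0,"claw":1},{"x":-0.001,"y":0.003,"z":0.08,"ax":0,"ay":0,"az":0.002,"claw":1},{"x":-0.001,"y":0.003,"z":0.087,"ax":0,"ay":0,"az":0.002,"claw":1},{"x":-0.001,"y":0.003,"z":0.087,"ax":0,"ay":0,"az":0.002,"claw":1}]' 12 >/dev/null
python3 -m crank '[{"x":0,"y":0,"z":0.001,"ax":0,"ay":0,"az":0,"claw":1},{"x":0,"y":0,"z":0.001,"ax":0,"ay":0,"az":0,"claw":1},{"x":0,"y":0,"z":0.001,"ax":0,"ay":0,"az":0,"claw":1},{"x":0,"y":0,"z":0.001,"ax":0,"ay":0,"az":0,"claw":1},{"x":0,"y":0,"z":0.001,"ax":0,"ay":0,"az":0,"claw":1}]' 12 | egrep 'pos|force'
python3 -c "
from h import *
B=(.574,.265,29.5)
goal(P(B,[(-0.05,0,.0235)])[0],119.5)"
```

```text
ee_pos: [0.5308, 0.2418, 0.0324]
ft_force: [-0.0, 0.7, -0.5]
at [0.5308 0.2418 0.0324] shift [-0.0011 -0.001   0.0089] | 0.009 turn/2 [-0.     -0.0013 -0.0021] deg 0.3
```

```bash
python3 -m crank '[{"x":-0.001,"y":-0.001,"z":0.003,"ax":0,"ay":0,"az":0,"claw":1},{"x":-0.001,"y":-0.001,"z":0.006,"ax":0,"ay":0,"az":0,"claw":1},{"x":-0.001,"y":-0.001,"z":0.009,"ax":0,"ay":0,"az":0,"claw":1},{"x":-0.001,"y":-0.001,"z":0.009,"ax":0,"ay":0,"az":0,"claw":1},{"x":-0.001,"y":-0.001,"z":0.009,"ax":0,"ay":0,"az":0,"claw":1}]' 12 | egrep 'pos|force'
python3 -m crank '[{"x":0,"y":0,"z":0,"ax":0,"ay":0,"az":0,"claw":0.3},{"x":0,"y":0,"z":0,"ax":0,"ay":0,"az":0,"claw":0.3},{"x":0,"y":0,"z":0,"ax":0,"ay":0,"az":0,"claw":0.3},{"x":0,"y":0,"z":0,"ax":0,"ay":0,"az":0,"claw":0.3},{"x":0,"y":0,"z":0,"ax":0,"ay":0,"az":0,"claw":0.3}]' 12 | egrep 'pos|force|wid'
python3 -m crank '[{"x":0,"y":0,"z":-0.005,"ax":0,"ay":0,"az":0,"claw":0.3},{"x":0,"y":0,"z":-0.03,"ax":0,"ay":0,"az":0,"claw":0.3},{"x":0,"y":0,"z":-0.06,"ax":0,"ay":0,"az":0,"claw":0},{"x":0,"y":0,"z":-0.09,"ax":0,"ay":0,"az":0,"claw":0},{"x":0,"y":0,"z":-0.1,"ax":0,"ay":0,"az":0,"claw":0}]' 12 >/dev/null
python3 -m crank '[{"x":0,"y":-0.04,"z":0,"ax":0,"ay":0,"az":0,"claw":0},{"x":0,"y":-0.08,"z":0,"ax":0,"ay":0,"az":0,"claw":0},{"x":0,"y":-0.11,"z":0,"ax":0,"ay":0,"az":0,"claw":0},{"x":0,"y":-0.125,"z":0,"ax":0,"ay":0,"az":0,"claw":0},{"x":0,"y":-0.125,"z":0,"ax":0,"ay":0,"az":0,"claw":0}]' 12 >/dev/null
python3 - <<'E'
from h import *
st();print(r.read_state()['joint_positions'].round(2))
B=(.574,.265,29.5)
goal(P(B,[(-0.174,0,.03)])[0],119.5)
c=snap('top')
[print('pur',x) for x in blob(c,125,160,(190,150,270,260),60,z=.043)]
[print('or',x) for x in blob(c,5,19,(190,155,250,230),150,100,z=.043)]
[print('red',x) for x in blob(c,0,4,(190,155,250,230),130,60,z=.043)]
c2=snap('side')
[print('pur',x) for x in blob(c2,125,160,(250,120,350,210),60,z=.043)]
[print('red',x) for x in blob(c2,0,4,(250,120,350,210),130,60,z=.043)]
tray(c)
a=cv2.resize(c['color'][140:270,190:290],None,fx=4,fy=4,interpolation=cv2.INTER_CUBIC)
b=cv2.resize(c2['color'][100:220,240:340],None,fx=4,fy=4,interpolation=cv2.INTER_CUBIC)
o=np.zeros((520,800,3),np.uint8);o[:520,:400]=a;o[:480,400:]=b;cv2.imwrite('pics/g1.png',o)
E
```

```text
ee_pos: [0.5301, 0.2402, 0.0225]
ft_force: [-0.2, 0.1, 0.4]
ee_pos: [0.5299, 0.2402, 0.0226]
ft_force: [0.4, -0.5, 0.2]
width: 0.03
48.77 [0.4189 0.1776 0.1229] phi 119.23 zdir [-0.003  0.002 -1.   ] F [ 0.1 -0.3  0. ] w 0.0434
[-0.81  0.01  0.32  2.01 -0.01  1.13  1.59]
at [0.4189 0.1776 0.1229] shift [-0.0006  0.0042  0.0929] | 0.093 turn/2 [-0.001  -0.0017 -0.0024] deg 0.4
pur (array([221.2, 195.4]), array([0.5745, 0.2655]), (574, 265), (46, 18), 28.8, np.float64(27.8))
or (array([213.1, 180.2]), array([0.618, 0.291]), (618, 290), (47, 21), 30.9, np.float64(27.5))
or (array([226.1, 210.5]), array([0.5311, 0.2492]), (528, 248), (48, 16), 13.6, np.float64(21.0))
red (array([228.6, 210.8]), array([0.5304, 0.242 ]), (530, 242), (43, 13), 31.3, np.float64(28.4))
pur (array([299.6, 160.7]), array([0.5762, 0.2664]), (576, 266), (51, 23), 29.4, np.float64(38.9))
red (array([288.1, 166.6]), array([0.5327, 0.2415]), (533, 241), (45, 20), 29.0, np.float64(32.3))
edge 0 -2.46 -0.0813
edge -1 1.86 -0.2029
back edge -2.36 0.8876
```

All three crayons are measured in line in the trough. Next I'll grip the handle at about 160 mm behind the origin with full force.

```bash
python3 -c "
from h import *
B=(.574,.265,29.5)
goal(P(B,[(-0.160,0,.005)])[0],119.5)"
python3 -m crank '[{"x":0,"y":0.0175,"z":0.035,"ax":0,"ay":0,"az":0,"claw":0},{"x":0,"y":0.0175,"z":0.07,"ax":0,"ay":0,"az":-0.002,"claw":0},{"x":0,"y":0.0175,"z":0.095,"ax":0,"ay":0,"az":-0.002,"claw":0},{"x":0,"y":0.0175,"z":0.112,"ax":0,"ay":0,"az":-0.002,"claw":0},{"x":0,"y":0.0175,"z":0.117,"ax":0,"ay":0,"az":-0.002,"claw":0}]' 12 >/dev/null
python3 -m crank '[{"x":0,"y":0,"z":0,"ax":0,"ay":0,"az":0,"claw":0},{"x":0,"y":0,"z":0,"ax":0,"ay":0,"az":0,"claw":0},{"x":0,"y":0,"z":0,"ax":0,"ay":0,"az":0,"claw":0},{"x":0,"y":0,"z":0,"ax":0,"ay":0,"az":0,"claw":0},{"x":0,"y":0,"z":0,"ax":0,"ay":0,"az":0,"claw":0}]' 12 
python3 -c "
from h import *
B=(.574,.265,29.5)
goal(P(B,[(-0.160,0,.005)])[0],119.5)"
```

```text
at [0.4214 0.1793 0.1233] shift [-0.0008  0.015   0.1183] | 0.119 turn/2 [ 0.     -0.0015 -0.0021] deg 0.3
time: 49.7
ee_pos: [0.4369, 0.1882, 0.0068]
eef_rot: [0.504, 0.864, 0.001, -0.001]
ft_force: [0.4, 0.3, -0.3]
width: 0.0439
at [0.4369 0.1882 0.0068] shift [-0.0007 -0.0028  0.0018] | 0.003 turn/2 [ 0.0003 -0.0013 -0.0001] deg 0.2
```

```bash
python3 -m crank '[{"x":0,"y":0,"z":0.001,"ax":0,"ay":0,"az":0,"claw":0.4},{"x":0,"y":0,"z":0.001,"ax":0,"ay":0,"az":0,"claw":1},{"x":0,"y":0,"z":0.001,"ax":0,"ay":0,"az":0,"claw":1},{"x":0,"y":0,"z":0.001,"ax":0,"ay":0,"az":0,"claw":1},{"x":0,"y":0,"z":0.001,"ax":0,"ay":0,"az":0,"claw":1}]' 15 | egrep 'pos|force|wid'
python3 -m crank '[{"x":0,"y":0,"z":0,"ax":0,"ay":0,"az":0,"claw":1},{"x":0,"y":0,"z":0,"ax":0,"ay":0,"az":0,"claw":1},{"x":0,"y":0,"z":0,"ax":0,"ay":0,"az":0,"claw":1},{"x":0,"y":0,"z":0,"ax":0,"ay":0,"az":0,"claw":1},{"x":0,"y":0,"z":0,"ax":0,"ay":0,"az":0,"claw":1}]' 60 | egrep 'pos|force|wid'
python3 - <<'E'
from h import *
st();c=snap('top')
[print('yel',x) for x in blob(c,22,32,(190,150,270,270),150,z=.04)]
[print('pur',x) for x in blob(c,125,160,(190,150,270,260),60,z=.043)]
E
```

```text
ee_pos: [0.4362, 0.1878, 0.0048]
ft_force: [-0.3, -0.0, -0.1]
width: 0.0182
ee_pos: [0.4361, 0.1878, 0.0048]
ft_force: [-0.9, 0.5, 0.4]
width: 0.0174
50.53 [0.4361 0.1878 0.0048] phi 119.49 zdir [-0.002  0.002 -1.   ] F [-0.9  0.5  0.4] w 0.0174
yel (array([222. , 195.5]), array([0.5744, 0.2638]), (568, 261), (170, 60), 30.2, np.float64(31.0))
pur (array([221.1, 195.3]), array([0.5745, 0.2657]), (574, 265), (44, 18), 28.8, np.float64(29.7))
```

```bash
python3 -m crank '[{"x":0,"y":0,"z":-0.002,"ax":0,"ay":0,"az":0,"claw":1},{"x":0,"y":0,"z":-0.004,"ax":0,"ay":0,"az":0,"claw":1},{"x":0,"y":0,"z":-0.007,"ax":0,"ay":0,"az":0,"claw":1},{"x":0,"y":0,"z":-0.01,"ax":0,"ay":0,"az":0,"claw":1},{"x":0,"y":0,"z":-0.012,"ax":0,"ay":0,"az":0,"claw":1}]' 60 | egrep 'pos|force|wid'
for i in 1 2; do python3 -m crank '[{"x":0,"y":0,"z":-0.004,"ax":0,"ay":0,"az":0,"claw":1},{"x":0,"y":0,"z":-0.008,"ax":0,"ay":0,"az":0,"claw":1},{"x":0,"y":0,"z":-0.012,"ax":0,"ay":0,"az":0,"claw":1},{"x":0,"y":0,"z":-0.015,"ax":0,"ay":0,"az":0,"claw":1},{"x":0,"y":0,"z":-0.016,"ax":0,"ay":0,"az":0,"claw":1}]' 60 | egrep 'pos|force|wid';done
python3 -m crank '[{"x":0,"y":0,"z":0,"ax":0,"ay":0,"az":0,"claw":1},{"x":0,"y":0,"z":0,"ax":0,"ay":0,"az":0,"claw":1},{"x":0,"y":0,"z":0,"ax":0,"ay":0,"az":0,"claw":1},{"x":0,"y":0,"z":0,"ax":0,"ay":0,"az":0,"claw":1},{"x":0,"y":0,"z":0,"ax":0,"ay":0,"az":0,"claw":1}]' 60 >/dev/null
python3 - <<'E'
from h import *
st();print(r.read_state()['torque'].round(2))
c=snap('side');t=snap('top')
B=(.574,.265,29.5)
# triangulate crayons: between top & side rays
def tri(u1,u2):
    A=[];b=[]
    for cc,uv in((t,u1),(c,u2)):
        e=np.array(cc['eye']);d=ray(cc,*uv,0)-e;d/=np.linalg.norm(d);M=np.eye(3)-np.outer(d,d);A.append(M);b.append(M@e)
    return np.linalg.lstsq(np.vstack(A),np.hstack(b),rcond=None)[0].round(4)
g=lambda cc,lo,hi,box,s:[x for x in blob(cc,lo,hi,box,s,60,z=.09)]
T,S2=(190,150,260,250),(240,110,340,190)
for n,lo,hi,s in(('pur',125,160,60),('red',0,4,130)):
    a=g(t,lo,hi,T,s);b=g(c,lo,hi,S2,s);print(n,[x[0] for x in a],[x[0] for x in b])
    if a and b:print(tri(a[0][0],b[0][0]))
dz=r.read_state()['ee_pos'][2]-.0048; z=.032+dz
it=[(B,rect(-.079,.079,-.029,.029,z+.007),(0,0,255)),(B,rect(-.204,-.144,-.009,.009,z+.022),(0,0,255))]
overlay(c,it,(235,90,345,190),5,'g2.png')
E
```

```text
ee_pos: [0.4363, 0.1877, 0.0172]
ft_force: [0.5, -0.7, -2.4]
width: 0.0174
ee_pos: [0.4366, 0.1879, 0.0334]
ft_force: [-0.2, -0.9, -2.2]
width: 0.0174
ee_pos: [0.4366, 0.1878, 0.0494]
ft_force: [-0.5, 0.3, -2.2]
width: 0.0176
52.25 [0.4362 0.1876 0.0486] phi 119.49 zdir [-0.003  0.001 -1.   ] F [ 0.  -0.5 -1.8] w 0.0175
[-0.07  0.26 -0.05]
pur [array([217.8, 194.3])] [array([299.3, 149.5])]
[0.5754 0.2655 0.0862]
red [array([225.7, 210.1])] [array([289.4, 154.5])]
[0.5347 0.2404 0.0887]
```

View pics/g2.png

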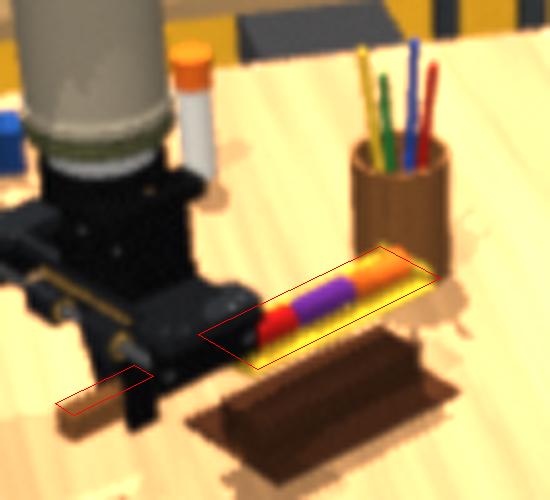

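Picture 15 of 16: the boat is lifted with red, purple and orange in line, and it looks level. I'll check the sag numerically against its resting pixels.

```bash
cat >> h.py <<'E'
def tri(t,c,u1,u2):
    A=[];b=[]
    for cc,uv in((t,u1),(c,u2)):
        e=np.array(cc['eye']);d=ray(cc,*uv,0)-e;d/=np.linalg.norm(d);M=np.eye(3)-np.outer(d,d);A.append(M);b.append(M@e)
    return np.linalg.lstsq(np.vstack(A),np.hstack(b),rcond=None)[0].round(4)
E
python3 - <<'E'
from h import *
t,c=snap('top'),snap('side')
print(tri(t,c,(221.1,195.3),(299.6,160.7)),tri(t,c,(228.6,210.8),(288.1,166.6)))
for cc,b in((t,(190,140,260,250)),(c,(260,100,340,190))): print([ (x[0],x[3]) for x in blob(cc,5,19,b,150,100,z=.09)])
print(tri(t,c,(213.1,180.2),(310,155)))
st()
goal((.425,-.13,.06),87.8)
E
```

```text
[0.5752 0.2655 0.0436] [0.5315 0.2419 0.0427]
[(array([209.7, 178.4]), (47, 19)), (array([223.1, 209.3]), (47, 15))]
[(array([273.3, 103.2]), (60, 55)), (array([321.8, 116.1]), (252, 16)), (array([310.9, 143.6]), (76, 40))]
[0.6173 0.2908 0.0437]
52.45 [0.4362 0.1876 0.0487] phi 119.49 zdir [-0.002  0.001 -1.   ] F [-0.2  0.1 -2.1] w 0.0174
at [0.4362 0.1876 0.0487] shift [-0.2709 -0.1662 -0.0117] | 0.318 turn/2 [-0.001  -0.001   0.2765] deg 31.7
```

```bash
python3 -m crank '[{"x":-0.003,"y":-0.002,"z":0,"ax":0,"ay":0,"az":0,"claw":1},{"x":-0.007,"y":-0.004,"z":0,"ax":0,"ay":0,"az":0,"claw":1},{"x":-0.012,"y":-0.007,"z":0,"ax":0,"ay":0,"az":0,"claw":1},{"x":-0.018,"y":-0.011,"z":0,"ax":0,"ay":0,"az":0,"claw":1},{"x":-0.025,"y":-0.015,"z":0,"ax":0,"ay":0,"az":0,"claw":1}]' 60 >/dev/null
for i in 1 2 3 4 5 6; do python3 -m crank '[{"x":-0.007,"y":-0.0045,"z":0,"ax":0,"ay":0,"az":0,"claw":1},{"x":-0.014,"y":-0.009,"z":0,"ax":0,"ay":0,"az":0,"claw":1},{"x":-0.021,"y":-0.0135,"z":0,"ax":0,"ay":0,"az":0,"claw":1},{"x":-0.028,"y":-0.0175,"z":0,"ax":0,"ay":0,"az":0,"claw":1},{"x":-0.036,"y":-0.022,"z":0,"ax":0,"ay":0,"az":0,"claw":1}]' 60 >/dev/null; done
python3 -m crank '[{"x":-0.007,"y":-0.004,"z":0,"ax":0,"ay":0,"az":0,"claw":1},{"x":-0.013,"y":-0.008,"z":0,"ax":0,"ay":0,"az":0,"claw":1},{"x":-0.018,"y":-0.011,"z":0,"ax":0,"ay":0,"az":0,"claw":1},{"x":-0.022,"y":-0.013,"z":0,"ax":0,"ay":0,"az":0,"claw":1},{"x":-0.024,"y":-0.014,"z":0,"ax":0,"ay":0,"az":0,"claw":1}]' 60 >/dev/null
for i in 1 2 3 4; do python3 -m crank '[{"x":0,"y":0,"z":0,"ax":0,"ay":0,"az":0.014,"claw":1},{"x":0,"y":0,"z":0,"ax":0,"ay":0,"az":0.028,"claw":1},{"x":0,"y":0,"z":0,"ax":0,"ay":0,"az":0.042,"claw":1},{"x":0,"y":0,"z":0,"ax":0,"ay":0,"az":0.056,"claw":1},{"x":0,"y":0,"z":0,"ax":0,"ay":0,"az":0.069,"claw":1}]' 60 >/dev/null; done
cat > boat.py <<'E'
from h import *
st();t,c=snap('top'),snap('side')
y=blob(t,22,32,(320,130,420,270),130,70,z=.083);print('yel',[(x[0],x[1],x[2:5]) for x in y])
for n,lo,hi,s in(('pur',125,160,60),('red',0,4,130)):
    for nm,cc,b in(('t',t,(335,130,405,245)),('s',c,(300,190,420,268))): print(n,nm,[(x[0],x[1],x[3]) for x in blob(cc,lo,hi,b,s,60,z=.089)])
tray(t)
goal((.4397,-.1309,.048),87.8)
E
python3 boat.py
```

```text
57.45 [ 0.4266 -0.122   0.0483] phi 87.81 zdir [-0.002  0.002 -1.   ] F [ 0.2  0.3 -1.6] w 0.0179
yel [(array([357.2, 196.3]), array([ 0.5799, -0.1259]), ((573, -127), (180, 59), 178.4))]
pur t [(array([358.2, 194.5]), array([ 0.5844, -0.1283]), (42, 17))]
pur s [(array([334.3, 225.5]), array([ 0.5837, -0.1333]), (46, 26))]
red t [(array([357.4, 212.3]), array([ 0.5346, -0.1271]), (42, 14))]
red s [(array([315.2, 228.3]), array([ 0.5333, -0.1316]), (43, 23))]
edge 0 -2.09 -0.0815
edge -1 1.86 -0.2029
back edge -1.75 0.8873
at [ 0.4266 -0.122   0.0483] shift [-0.0084  0.0134  0.0003] | 0.016 turn/2 [-0.0012 -0.0008  0.0004] deg 0.2
```

```bash
python3 -m crank '[{"x":-0.001,"y":0.001,"z":0,"ax":0,"ay":0,"az":0,"claw":1},{"x":-0.003,"y":0.004,"z":0,"ax":0,"ay":0,"az":0,"claw":1},{"x":-0.006,"y":0.008,"z":0,"ax":0,"ay":0,"az":0,"claw":1},{"x":-0.008,"y":0.011,"z":0,"ax":0,"ay":0,"az":0,"claw":1},{"x":-0.009,"y":0.013,"z":0,"ax":0,"ay":0,"az":0,"claw":1}]' 60 >/dev/null
python3 -m crank '[{"x":0,"y":0,"z":0,"ax":0,"ay":0,"az":0,"claw":1},{"x":0,"y":0,"z":0,"ax":0,"ay":0,"az":0,"claw":1},{"x":0,"y":0,"z":0,"ax":0,"ay":0,"az":0,"claw":1},{"x":0,"y":0,"z":0,"ax":0,"ay":0,"az":0,"claw":1},{"x":0,"y":0,"z":0,"ax":0,"ay":0,"az":0,"claw":1}]' 60 >/dev/null
python3 boat.py
python3 - <<'E'
from h import *
S=(.7025,-.1415,-2.2);G=tool()[0];B=(*(G+.158*np.array([np.cos(np.radians(-2.2)),np.sin(np.radians(-2.2)),0]))[:2],-2.2);print('B',B)
c=snap('side');u=.0755
sl=lambda x:[(x,-.039,.064),(x,.039,.064),(x,.039,.108),(x,-.039,.108)]
it=[(S,sl(-.004),(0,0,255)),(S,sl(.004),(255,0,255)),(S,rect(-.004,.004,-.11,.11,.152),(0,0,255)),(B,[(.079,-.025,u),(.079,.025,u),(.079,.025,u+.015),(.079,-.025,u+.015)],(255,255,0)),(B,rect(-.079,.079,-.029,.029,u+.007),(255,255,0))]
overlay(c,it,(290,170,450,280),5,'h1.png')
E
```

```text
58.38 [ 0.4391 -0.1316  0.0483] phi 87.87 zdir [-0.002  0.002 -1.   ] F [ 0.4 -0.1 -2.6] w 0.0176
yel [(array([360.7, 192.1]), array([ 0.592 , -0.1355]), ((589, -136), (173, 58), 178.1))]
pur t [(array([361.7, 190.3]), array([ 0.5965, -0.1376]), (42, 17))]
pur s [(array([339.9, 226.8]), array([ 0.5963, -0.1421]), (47, 25))]
red t [(array([361. , 207.7]), array([ 0.5479, -0.1367]), (40, 15))]
red s [(array([321. , 229.7]), array([ 0.5464, -0.1409]), (44, 23))]
edge 0 -2.46 -0.0813
edge -1 1.86 -0.2029
back edge -1.75 0.8873
at [ 0.4392 -0.1317  0.0483] shift [0.0008 0.0005 0.0003] | 0.001 turn/2 [-0.0012 -0.0007  0.0006] deg 0.2
B (np.float64(0.5970808558301943), np.float64(-0.13771683748239572), -2.2)
```

View pics/h1.png

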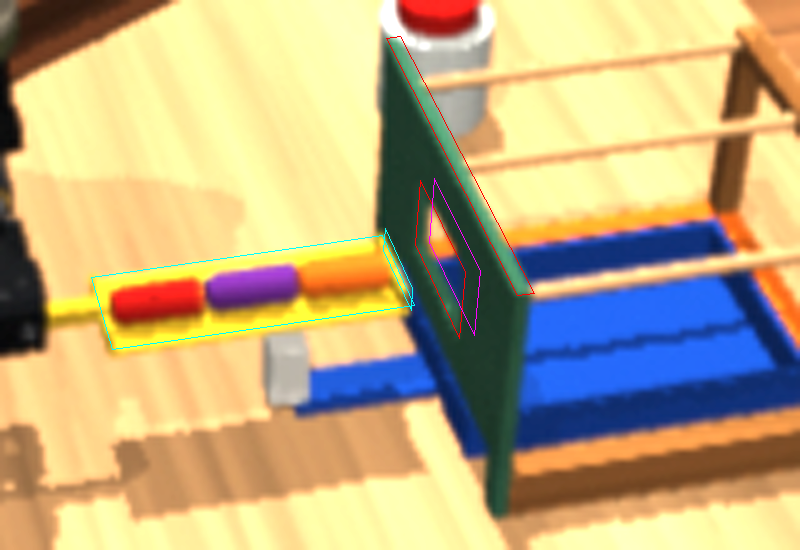

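Picture 16, the last: all three crayons lie in the trough, level, and the boat outline lines up with the slot, which spans (432,190)–(465,325). Insertion goes in slowly.

```bash
python3 -m crank '[{"x":0,"y":0.002,"z":0,"ax":0,"ay":0,"az":0,"claw":1},{"x":0,"y":0.005,"z":0,"ax":0,"ay":0,"az":0,"claw":1},{"x":0,"y":0.009,"z":0,"ax":0,"ay":0,"az":0,"claw":1},{"x":0,"y":0.014,"z":0,"ax":0,"ay":0,"az":0,"claw":1},{"x":0,"y":0.02,"z":0,"ax":0,"ay":0,"az":0,"claw":1}]' 60 | egrep 'pos|force'
for i in 1 2; do python3 -m crank '[{"x":0,"y":0.006,"z":0,"ax":0,"ay":0,"az":0,"claw":1},{"x":0,"y":0.012,"z":0,"ax":0,"ay":0,"az":0,"claw":1},{"x":0,"y":0.018,"z":0,"ax":0,"ay":0,"az":0,"claw":1},{"x":0,"y":0.024,"z":0,"ax":0,"ay":0,"az":0,"claw":1},{"x":0,"y":0.03,"z":0,"ax":0,"ay":0,"az":0,"claw":1}]' 60 | egrep 'pos|force'; done
python3 -c "
from h import *
st();S=(.7025,-.1415,-2.2);G,Rr=tool();a=Rr.as_matrix()[:,1];o=G+.158*a;d=o[:2]-np.array(S[:2]);t=np.radians(-2.2);print('origin in store',d@[np.cos(t),np.sin(t)],d@[-np.sin(t),np.cos(t)],'pitch',a[2]*237e0,'mm')
tray(snap('top'))"
```

```text
ee_pos: [0.4598, -0.1325, 0.0483]
ft_force: [0.5, -0.6, -2.0]
ee_pos: [0.4898, -0.1336, 0.0481]
ft_force: [-1.2, 0.7, -2.3]
ee_pos: [0.5198, -0.1348, 0.0481]
ft_force: [-0.9, 0.6, -2.6]
59.78 [ 0.5198 -0.1348  0.0481] phi 87.86 zdir [-0.002  0.001 -1.   ] F [-0.9  0.6 -2.6] w 0.0175
origin in store -0.0248696296039278 -0.00011895800688803799 pitch -0.5785523494475583 mm
edge 0 -2.46 -0.0813
edge -1 1.86 -0.2029
back edge -2.36 0.8876
```

Centred, with no contact force. Another 115 mm to go.

```bash
for i in 1 2 3; do python3 -m crank '[{"x":0,"y":0.006,"z":0,"ax":0,"ay":0,"az":0,"claw":1},{"x":0,"y":0.012,"z":0,"ax":0,"ay":0,"az":0,"claw":1},{"x":0,"y":0.018,"z":0,"ax":0,"ay":0,"az":0,"claw":1},{"x":0,"y":0.024,"z":0,"ax":0,"ay":0,"az":0,"claw":1},{"x":0,"y":0.03,"z":0,"ax":0,"ay":0,"az":0,"claw":1}]' 60 | egrep 'pos|force'; done
python3 -m crank '[{"x":0,"y":0.006,"z":0,"ax":0,"ay":0,"az":0,"claw":1},{"x":0,"y":0.012,"z":0,"ax":0,"ay":0,"az":0,"claw":1},{"x":0,"y":0.017,"z":0,"ax":0,"ay":0,"az":0,"claw":1},{"x":0,"y":0.021,"z":0,"ax":0,"ay":0,"az":0,"claw":1},{"x":0,"y":0.025,"z":0,"ax":0,"ay":0,"az":0,"claw":1}]' 60 | egrep 'pos|force'
cat > ins.py <<'E'
from h import *
st();S=(.7025,-.1415,-2.2);G,Rr=tool();M=Rr.as_matrix();a=M[:,1];o=G+.158*a;d=o[:2]-np.array(S[:2]);t=np.radians(-2.2);print('origin in store',d@[np.cos(t),np.sin(t)],d@[-np.sin(t),np.cos(t)],'pitch',a[2]*237e0,'mm', 'roll',np.degrees(np.arctan2(M[2,0],-M[2,2])))
t,c=snap('top'),snap('side');tray(t);print(r.read_state()['joint_positions'].round(2),r.read_state()['torque'].round(2))
for n,lo,hi,s in(('pur',125,160,60),('red',0,4,130)):
    print(n,'t',[(x[0],x[1],x[3]) for x in blob(t,lo,hi,(335,80,400,180),s,50,z=.089)],'s',[(x[0],x[1],x[3]) for x in blob(c,lo,hi,(340,180,470,268),s,50,z=.089)])
E
python3 ins.py
```

```text
ee_pos: [0.5498, -0.1358, 0.0481]
ft_force: [0.7, -0.3, -1.9]
ee_pos: [0.5797, -0.137, 0.0479]
ft_force: [-0.5, -0.7, -1.8]
ee_pos: [0.6097, -0.1381, 0.0479]
ft_force: [0.6, -0.3, -1.9]
ee_pos: [0.6345, -0.139, 0.0478]
ft_force: [0.1, -0.7, -2.0]
61.5 [ 0.6345 -0.139   0.0478] phi 87.86 zdir [-0.002  0.001 -1.   ] F [ 0.1 -0.7 -2. ] w 0.0176
origin in store 0.08994948612877816 6.0928627563519826e-06 pitch -0.5837909289219553 mm roll 0.0757994647047835
edge 0 -2.09 -0.0815
edge -1 -4.43 -0.183Traceback (most recent call last):
  File "ins.py", line 3, in <module>
    t,c=snap('top'),snap('side');tray(t);print(r.read_state()['joint_positions'].round(2),r.read_state()['torque'].round(2))
                                 ~~~~^^^
  File "h.py", line 60, in tray
    vs=[ray(c,u,np.where(m[80:140,u])[0][0]+80-.5,.028)[:2] for u in list(range(348,366,3))+list(range(373,386,3))]
                ~~~~~~~~~~~~~~~~~~~~~~~~^^^
IndexError: index 0 is out of bounds for axis 0 with size 0
```

The whole trough is inside: the origin is at store x≈90 mm and the rear end at about +11 mm. I'll check the joints before tipping.

```bash
sed -i 's/;tray(t);/;/' ins.py; python3 ins.py
python3 - <<'E'
from h import *
t=snap('top')
print('knob',[(x[0],x[1],x[3]) for x in blob(t,0,179,(350,170,385,200),0,150,z=.045)][:3])
print('yel t',[(x[0],x[1],x[3]) for x in blob(t,22,32,(335,80,400,185),130,60,z=.08)])
E
```

```text
61.6 [ 0.6346 -0.139   0.0478] phi 87.88 zdir [-0.002  0.001 -1.   ] F [ 0.2  0.3 -2.3] w 0.0175
origin in store 0.09006751798184846 0.00015106578539223042 pitch -0.5194813239133634 mm roll 0.06981817432898912
[-0.29  0.56  0.59  1.58 -0.34  1.1   1.92] [ 0.02  0.27 -0.02]
pur t [(array([364.1, 121.1]), array([ 0.7926, -0.1401]), (43, 6))] s [(array([411.6, 216.6]), array([ 0.7908, -0.1501]), (49, 26))]
red t [] s [(array([396.8, 218.8]), array([ 0.7497, -0.1487]), (28, 22))]
knob []
yel t [(array([359. , 116.5]), array([ 0.8075, -0.1259]), (145, 28)), (array([373. , 115.2]), array([ 0.8124, -0.1658]), (113, 16))]
```

```bash
python3 -m crank '[{"x":0.0013,"y":0,"z":0,"ax":0,"ay":0.017,"az":0,"claw":1},{"x":0.0026,"y":0,"z":0,"ax":0,"ay":0.034,"az":0,"claw":1},{"x":0.004,"y":0,"z":0,"ax":0,"ay":0.052,"az":0,"claw":1},{"x":0.0053,"y":0,"z":-0.0004,"ax":0,"ay":0.07,"az":0,"claw":1},{"x":0.0066,"y":0,"z":-0.0006,"ax":0,"ay":0.087,"az":0,"claw":1}]' 60 >/dev/null
python3 ins.py
python3 - <<'E'
from h import *
t=snap('top')
print('yel t',[(x[0],x[1],x[3]) for x in blob(t,22,32,(335,80,400,185),130,60,z=.08)])
E
```

```text
62.17 [ 0.6342 -0.1325  0.0487] phi 87.83 zdir [ 0.005  0.176 -0.984] F [-0.3 -0.3 -1.9] w 0.0169
origin in store 0.08941753346440884 0.006483411681026598 pitch -0.4851363771257814 mm roll 10.140922469037829
[-0.14  0.58  0.52  1.55 -0.49  1.18  2.06] [-0.3   0.28 -0.07]
pur t [(array([364. , 121.5]), array([ 0.7914, -0.1398]), (43, 6))] s [(array([411.5, 217.3]), array([ 0.7894, -0.1527]), (49, 26))]
red t [(array([363.2, 138.7]), array([ 0.7423, -0.1387]), (46, 5))] s [(array([397. , 219.3]), array([ 0.7494, -0.1511]), (29, 23))]
yel t [(array([359.9, 119.8]), array([ 0.7981, -0.1287]), (152, 25)), (array([373.2, 123.1]), array([ 0.7896, -0.1667]), (150, 15)), (array([364.3, 156.3]), array([ 0.6937, -0.1437]), (17, 11))]
```

Tipping positive runs joints 5 and 7 toward their limits. I'll tip the other way, with crayons falling to the left on the stop side, after shifting the boat 15 mm right and 4 mm further in.

```bash
python3 -m crank '[{"x":-0.0013,"y":0,"z":0,"ax":0,"ay":-0.017,"az":0,"claw":1},{"x":-0.0026,"y":0,"z":0,"ax":0,"ay":-0.034,"az":0,"claw":1},{"x":-0.004,"y":0,"z":0,"ax":0,"ay":-0.052,"az":0,"claw":1},{"x":-0.0053,"y":0,"z":-0.0004,"ax":0,"ay":-0.07,"az":0,"claw":1},{"x":-0.0066,"y":0,"z":-0.0006,"ax":0,"ay":-0.087,"az":0,"claw":1}]' 60 >/dev/null
python3 -m crank '[{"x":-0.002,"y":0.001,"z":0,"ax":0,"ay":0,"az":0,"claw":1},{"x":-0.005,"y":0.002,"z":0,"ax":0,"ay":0,"az":0,"claw":1},{"x":-0.009,"y":0.003,"z":0,"ax":0,"ay":0,"az":0,"claw":1},{"x":-0.013,"y":0.004,"z":0,"ax":0,"ay":0,"az":0,"claw":1},{"x":-0.015,"y":0.004,"z":0,"ax":0,"ay":0,"az":0,"claw":1}]' 60 >/dev/null
for i in 1 2; do python3 -m crank '[{"x":-0.0013,"y":0,"z":0,"ax":0,"ay":-0.017,"az":0,"claw":1},{"x":-0.0026,"y":0,"z":0,"ax":0,"ay":-0.034,"az":0,"claw":1},{"x":-0.004,"y":0,"z":0,"ax":0,"ay":-0.052,"az":0,"claw":1},{"x":-0.0053,"y":0,"z":-0.0004,"ax":0,"ay":-0.07,"az":0,"claw":1},{"x":-0.0066,"y":0,"z":-0.0006,"ax":0,"ay":-0.087,"az":0,"claw":1}]' 60 >/dev/null; done
python3 ins.py
```

```text
63.98 [ 0.6371 -0.1677  0.0503] phi 87.86 zdir [-0.015 -0.341 -0.94 ] F [ 0.7  0.2 -2. ] w 0.0179
origin in store 0.0936107594775482 -0.02869629183750852 pitch -0.49596686351050284 mm roll -19.931804483991492
[-0.54  0.62  0.73  1.62 -0.06  1.02  1.65] [0.6  0.23 0.01]
pur t [(array([371.5, 120.5]), array([ 0.7949, -0.161 ]), (46, 14))] s [(array([414.9, 219.1]), array([ 0.795 , -0.1622]), (58, 27))]
red t [(array([370.8, 137.7]), array([ 0.7458, -0.16  ]), (44, 17))] s [(array([398.9, 221.6]), array([ 0.7508, -0.1612]), (29, 26))]
```

```bash
for i in 1 2 3; do python3 -m crank '[{"x":-0.0013,"y":0,"z":0,"ax":0,"ay":-0.017,"az":0,"claw":1},{"x":-0.0026,"y":0,"z":0,"ax":0,"ay":-0.034,"az":0,"claw":1},{"x":-0.004,"y":0,"z":0,"ax":0,"ay":-0.052,"az":0,"claw":1},{"x":-0.0053,"y":0,"z":-0.0004,"ax":0,"ay":-0.07,"az":0,"claw":1},{"x":-0.0066,"y":0,"z":-0.0006,"ax":0,"ay":-0.087,"az":0,"claw":1}]' 60 >/dev/null; python3 ins.py; done
```

```text
64.5 [ 0.6369 -0.1739  0.0533] phi 87.85 zdir [-0.021 -0.497 -0.867] F [-0.3  0.5 -1.4] w 0.0175
origin in store 0.09372343119844127 -0.03496450612216365 pitch -0.4152295362116642 mm roll -29.834031889632147
[-0.67  0.69  0.8   1.64  0.05  1.01  1.52] [0.85 0.14 0.04]
pur t [(array([346.6, 124.4]), array([ 0.7818, -0.091 ]), (47, 18))] s []
red t [(array([345.9, 139.6]), array([ 0.7384, -0.09  ]), (37, 14))] s []
65.02 [ 0.6368 -0.1784  0.0568] phi 87.98 zdir [-0.026 -0.642 -0.766] F [-0.2 -0.3 -1.9] w 0.0173
origin in store 0.09374046963229994 -0.03923523956223216 pitch -0.5239141172420536 mm roll -39.96121433748928
[-0.78  0.78  0.87  1.64  0.15  1.01  1.39] [ 1.02  0.19 -0.01]
pur t [(array([346.6, 124.4]), array([ 0.782, -0.091]), (50, 18))] s [(array([402.8, 221.5]), array([ 0.7607, -0.1633]), (50, 8))]
red t [(array([345.8, 139.7]), array([ 0.7381, -0.0899]), (37, 14))] s []
65.53 [ 0.6366 -0.1829  0.0614] phi 88.07 zdir [-0.03  -0.765 -0.643] F [-0.3 -0.2 -2.4] w 0.0175
origin in store 0.093746006084891 -0.04358166983125099 pitch -0.5929777798997156 mm roll -49.972162007422114
[-0.86  0.9   0.91  1.64  0.22  1.03  1.29] [ 1.26  0.13 -0.08]
pur t [(array([346.6, 124.3]), array([ 0.782 , -0.0911]), (51, 19))] s []
red t [(array([345.8, 139.8]), array([ 0.7379, -0.0899]), (37, 14))] s []
```

Run:
```python
from h import *
t=snap('top');c=snap('side')
S=(.7025,-.1415);a=np.radians(-2.2)
def ins(w): d=np.array(w[:2])-S;return (d@[np.cos(a),np.sin(a)]).round(4),(d@[-np.sin(a),np.cos(a)]).round(4)
for n,lo,hi,s in(('pur',125,160,60),('red',0,5,130),('or',6,19,150),('yel',22,32,130)):
    for x in blob(t,lo,hi,(335,80,400,185),s,50,z=.016): print(n,x[0],'store',ins(x[1]),x[3],x[5])
    for x in blob(c,lo,hi,(360,170,480,268),s,50,z=.016): print('   side',n,x[0],'store',ins(x[1]),x[3],x[5])
```

```text
pur [346.6 124.4] store (np.float64(0.0936), np.float64(0.0514)) (53, 19) 175.3
red [345.8 139.9] store (np.float64(0.0468), np.float64(0.0509)) (39, 15) 177.0
   side red [377.3 172.7] store (np.float64(0.099), np.float64(0.3169)) (50, 35) 171.8
or [355.7  90.6] store (np.float64(0.1972), np.float64(0.0305)) (69, 13) 88.0
or [386.4  93. ] store (np.float64(0.1958), np.float64(-0.0612)) (87, 19) 83.1
or [337.8 118.6] store (np.float64(0.1093), np.float64(0.0786)) (160, 5) 177.7
or [347.7 108.6] store (np.float64(0.1414), np.float64(0.0511)) (46, 16) 177.2
or [397.9 130.3] store (np.float64(0.0855), np.float64(-0.1016)) (132, 12) 179.3
   side or [452.1 216.8] store (np.float64(0.2487), np.float64(0.0638)) (543, 166) 51.8
   side or [421.3 210.8] store (np.float64(0.1655), np.float64(0.0974)) (185, 76) 9.7
yel [373.7 121.1] store (np.float64(0.1085), np.float64(-0.0286)) (167, 33) 178.0
   side yel [422.2 220.5] store (np.float64(0.1513), np.float64(0.0547)) (157, 13) 179.1
   side yel [372.6 225.8] store (np.float64(0.0064), np.float64(0.0629)) (58, 22) 178.9
```

All three crayons lie in the tray along its left wall, at store x 47, 94 and 141 mm, y≈51 mm. I'll level the boat, re-centre and withdraw.

```bash
for i in 1 2 3 4 5; do python3 -m crank '[{"x":0.0013,"y":0,"z":0,"ax":0,"ay":0.017,"az":0,"claw":1},{"x":0.0026,"y":0,"z":0,"ax":0,"ay":0.034,"az":0,"claw":1},{"x":0.004,"y":0,"z":0,"ax":0,"ay":0.052,"az":0,"claw":1},{"x":0.0053,"y":0,"z":-0.0004,"ax":0,"ay":0.07,"az":0,"claw":1},{"x":0.0066,"y":0,"z":-0.0006,"ax":0,"ay":0.087,"az":0,"claw":1}]' 60 >/dev/null; done
python3 -m crank '[{"x":0.002,"y":0,"z":0,"ax":0,"ay":0,"az":0,"claw":1},{"x":0.005,"y":0,"z":0,"ax":0,"ay":0,"az":0,"claw":1},{"x":0.009,"y":0,"z":0,"ax":0,"ay":0,"az":0,"claw":1},{"x":0.013,"y":0,"z":0,"ax":0,"ay":0,"az":0,"claw":1},{"x":0.015,"y":0,"z":0,"ax":0,"ay":0,"az":0,"claw":1}]' 60 >/dev/null
python3 ins.py; python3 -c "
from h import *
goal((.6345,-.139,.0478),87.86)"
```

```text
68.23 [ 0.6384 -0.137   0.048 ] phi 87.99 zdir [-0.002  0.002 -1.   ] F [ 0.3  0.8 -1. ] w 0.0174
origin in store 0.09377160055485921 0.002524699252798031 pitch -0.5839100105603553 mm roll 0.09570870729654399
[-0.28  0.57  0.58  1.57 -0.34  1.1   1.92] [ 0.03  0.13 -0.04]
pur t [(array([346.7, 124.5]), array([ 0.7815, -0.0912]), (46, 20))] s []
red t [(array([345.7, 139.2]), array([ 0.7395, -0.0894]), (37, 14))] s []
at [ 0.6383 -0.1376  0.048 ] shift [-0.0016 -0.0038  0.0002] | 0.004 turn/2 [-0.0012 -0.0008  0.001 ] deg 0.2
```

```bash
python3 -m crank '[{"x":-0.0015,"y":0,"z":0,"ax":0,"ay":0,"az":0,"claw":1},{"x":-0.0015,"y":0,"z":0,"ax":0,"ay":0,"az":0,"claw":1},{"x":-0.0015,"y":-0.003,"z":0,"ax":0,"ay":0,"az":0.001,"claw":1},{"x":-0.0015,"y":-0.007,"z":0,"ax":0,"ay":0,"az":0.001,"claw":1},{"x":-0.0015,"y":-0.012,"z":0,"ax":0,"ay":0,"az":0.001,"claw":1}]' 60 | egrep 'pos|force'
for i in 1 2 3 4 5 6 7; do python3 -m crank '[{"x":0,"y":-0.006,"z":0,"ax":0,"ay":0,"az":0,"claw":1},{"x":0,"y":-0.012,"z":0,"ax":0,"ay":0,"az":0,"claw":1},{"x":0,"y":-0.018,"z":0,"ax":0,"ay":0,"az":0,"claw":1},{"x":0,"y":-0.024,"z":0,"ax":0,"ay":0,"az":0,"claw":1},{"x":0,"y":-0.03,"z":0,"ax":0,"ay":0,"az":0,"claw":1}]' 60 | egrep 'pos|force'; done
python3 -c "
from h import *
st();t=snap('top');tray(t);goal((.425,-.13,.0486),87.8)
print('yel',blob(t,22,32,(320,130,420,290),130,70,z=.083))"
```

```text
ee_pos: [0.6256, -0.1403, 0.048]
ft_force: [-0.3, 0.4, -0.8]
ee_pos: [0.5954, -0.1389, 0.0483]
ft_force: [0.6, -0.3, -1.2]
ee_pos: [0.5655, -0.1377, 0.0483]
ft_force: [-0.4, 0.1, -1.0]
ee_pos: [0.5355, -0.1366, 0.0483]
ft_force: [0.2, 0.9, -0.5]
ee_pos: [0.5055, -0.1354, 0.0484]
ft_force: [0.3, -0.3, -1.2]
ee_pos: [0.4756, -0.1342, 0.0485]
ft_force: [-0.1, 0.2, -1.2]
ee_pos: [0.4456, -0.133, 0.0486]
ft_force: [0.3, -0.4, -1.1]
ee_pos: [0.4157, -0.1318, 0.0486]
ft_force: [0.2, 0.4, -2.0]
71.67 [ 0.4157 -0.1318  0.0486] phi 87.75 zdir [-0.002  0.001 -1.   ] F [ 0.2  0.4 -2. ] w 0.0171
edge 0 0.19 -0.0957
edge -1 1.86 -0.2029
back edge -1.75 0.8873
at [ 0.4145 -0.1319  0.0484] shift [ 0.0023  0.0104 -0.0002] | 0.011 turn/2 [-0.0017 -0.0009 -0.0007] deg 0.2
yel [(array([361.2, 199.9]), array([ 0.57  , -0.1372]), (562, -137), (181, 59), 178.0, np.float64(178.0))]
```

Withdrawn without contact. Now back to the rest: turn, then translate.

```bash
for i in 1 2; do python3 -m crank '[{"x":0,"y":0,"z":0,"ax":0,"ay":0,"az":-0.028,"claw":1},{"x":0,"y":0,"z":0,"ax":0,"ay":0,"az":-0.056,"claw":1},{"x":0,"y":0,"z":0,"ax":0,"ay":0,"az":-0.084,"claw":1},{"x":0,"y":0,"z":0,"ax":0,"ay":0,"az":-0.112,"claw":1},{"x":0,"y":0,"z":0,"ax":0,"ay":0,"az":-0.138,"claw":1}]' 60 >/dev/null; done
python3 -c "
from h import *
st();goal((.4361,.1878,.0486),119.49)"
```

```text
72.55 [ 0.4162 -0.1319  0.0487] phi 119.54 zdir [-0.002  0.001 -1.   ] F [-0.   0.2 -1.9] w 0.0175
at [ 0.4162 -0.1319  0.0487] shift [0.2683 0.1749 0.0004] | 0.32 turn/2 [-0.0006 -0.0011  0.0004] deg 0.2
```

```bash
for i in 1 2 3 4; do python3 -m crank '[{"x":0.012,"y":0.008,"z":0,"ax":0,"ay":0,"az":0,"claw":1},{"x":0.026,"y":0.017,"z":0,"ax":0,"ay":0,"az":0,"claw":1},{"x":0.04,"y":0.026,"z":0,"ax":0,"ay":0,"az":0,"claw":1},{"x":0.054,"y":0.035,"z":0,"ax":0,"ay":0,"az":0,"claw":1},{"x":0.067,"y":0.0437,"z":0,"ax":0,"ay":0,"az":0,"claw":1}]' 60 >/dev/null; done
python3 -m crank '[{"x":0,"y":0,"z":0,"ax":0,"ay":0,"az":0,"claw":1},{"x":0,"y":0,"z":0,"ax":0,"ay":0,"az":0,"claw":1},{"x":0,"y":0,"z":0,"ax":0,"ay":0,"az":0,"claw":1},{"x":0,"y":0,"z":0,"ax":0,"ay":0,"az":0,"claw":1},{"x":0,"y":0,"z":0,"ax":0,"ay":0,"az":0,"claw":1}]' 60 >/dev/null
python3 -c "
from h import *
st();goal((.4361,.1878,.0048),119.49);tray(snap('top'))
c=snap('side');tt=snap('top')
print(blob(tt,22,32,(190,140,270,270),150,z=.083))"
```

```text
74.63 [0.4371 0.1866 0.049 ] phi 119.31 zdir [-0.002  0.001 -1.   ] F [-0.4 -0.8 -1.9] w 0.0173
at [0.4371 0.1866 0.049 ] shift [ 0.0014 -0.0003  0.0442] | 0.044 turn/2 [-0.0007 -0.0012 -0.0016] deg 0.2
edge 0 3.05 -0.0983
edge -1 1.86 -0.2029
back edge -1.75 0.8873
[(array([219.4, 194.4]), array([0.5746, 0.262 ]), (564, 256), (183, 59), 29.6, np.float64(30.7))]
```

```bash
python3 -m crank '[{"x":0.0014,"y":0,"z":0.008,"ax":0,"ay":0,"az":-0.0015,"claw":1},{"x":0.0014,"y":0,"z":0.016,"ax":0,"ay":0,"az":-0.0015,"claw":1},{"x":0.0014,"y":0,"z":0.024,"ax":0,"ay":0,"az":-0.0015,"claw":1},{"x":0.0014,"y":0,"z":0.031,"ax":0,"ay":0,"az":-0.0015,"claw":1},{"x":0.0014,"y":0,"z":0.036,"ax":0,"ay":0,"az":-0.0015,"claw":1}]' 60 | egrep 'pos|force'
for i in 1 2 3 4 5; do python3 -m crank '[{"x":0,"y":0,"z":0.001,"ax":0,"ay":0,"az":0,"claw":1},{"x":0,"y":0,"z":0.002,"ax":0,"ay":0,"az":0,"claw":1},{"x":0,"y":0,"z":0.002,"ax":0,"ay":0,"az":0,"claw":1},{"x":0,"y":0,"z":0.002,"ax":0,"ay":0,"az":0,"claw":1},{"x":0,"y":0,"z":0.002,"ax":0,"ay":0,"az":0,"claw":1}]' 60 | egrep 'pos|force'; done
```

```text
ee_pos: [0.4357, 0.1883, 0.0117]
ft_force: [-0.0, 0.5, -1.9]
ee_pos: [0.4366, 0.1888, 0.0114]
ft_force: [0.1, -1.1, -1.2]
ee_pos: [0.4363, 0.1887, 0.009]
ft_force: [-0.9, 0.4, -1.7]
ee_pos: [0.4363, 0.1887, 0.007]
ft_force: [-0.2, -0.8, -0.6]
ee_pos: [0.4364, 0.1887, 0.0051]
ft_force: [-0.3, -0.2, -1.5]
ee_pos: [0.4363, 0.1887, 0.0033]
ft_force: [-4.0, -1.0, 6.5]
```

```bash
python3 -m crank '[{"x":0,"y":0,"z":-0.001,"ax":0,"ay":0,"az":0,"claw":1},{"x":0,"y":0,"z":-0.001,"ax":0,"ay":0,"az":0,"claw":1},{"x":0,"y":0,"z":-0.001,"ax":0,"ay":0,"az":0,"claw":1},{"x":0,"y":0,"z":-0.001,"ax":0,"ay":0,"az":0,"claw":0.3},{"x":0,"y":0,"z":-0.001,"ax":0,"ay":0,"az":0,"claw":0.3}]' 10 | egrep 'pos|force'
python3 -m crank '[{"x":0,"y":0,"z":0,"ax":0,"ay":0,"az":0,"claw":0.1},{"x":0,"y":0,"z":0,"ax":0,"ay":0,"az":0,"claw":0.1},{"x":0,"y":0,"z":0,"ax":0,"ay":0,"az":0,"claw":0.1},{"x":0,"y":0,"z":0,"ax":0,"ay":0,"az":0,"claw":0.1},{"x":0,"y":0,"z":0,"ax":0,"ay":0,"az":0,"claw":0.1}]' 10 | egrep 'pos|force|wid'
python3 -m crank '[{"x":0,"y":0,"z":-0.02,"ax":0,"ay":0,"az":0,"claw":0},{"x":0,"y":0,"z":-0.05,"ax":0,"ay":0,"az":0,"claw":0},{"x":0,"y":0,"z":-0.09,"ax":0,"ay":0,"az":0,"claw":0},{"x":0,"y":0,"z":-0.13,"ax":0,"ay":0,"az":0,"claw":0},{"x":0,"y":0,"z":-0.15,"ax":0,"ay":0,"az":0,"claw":0}]' 10 >/dev/null
for i in 1 2; do python3 -m crank '[{"x":0,"y":0,"z":0,"ax":0,"ay":0,"az":0,"claw":0},{"x":0,"y":0,"z":0,"ax":0,"ay":0,"az":0,"claw":0},{"x":0,"y":0,"z":0,"ax":0,"ay":0,"az":0,"claw":0},{"x":0,"y":0,"z":0,"ax":0,"ay":0,"az":0,"claw":0},{"x":0,"y":0,"z":0,"ax":0,"ay":0,"az":0,"claw":0}]' >/dev/null; done
python3 - <<'E'
from h import *
st();t=snap('top','z.png');c=snap('side','zs.png')
t0=dict(t);t0['color']=cv2.imread('pics/top1.png')
print('boat now',blob(t,22,32,(190,140,270,270),150,z=.04));print('boat start',blob(t0,22,32,(190,140,270,270),150,z=.04))
tray(t)
k=lambda cc,b:[(x[0],x[1],x[3]) for x in blob(cc,0,179,b,0,170,z=.045)]
S=(.7025,-.1415);a=np.radians(-2.2)
for n,lo,hi,s in(('pur',125,160,60),('red',0,5,130),('or',6,19,150)):
    for x in blob(t,lo,hi,(342,80,385,185),s,50,z=.016):
        d=x[1]-S;print(n,x[0],'store',d@[np.cos(a),np.sin(a)],d@[-np.sin(a),np.cos(a)],x[3])
# blue tongue and tray in both cameras vs home
print('tongue',[(x[0],x[1],x[3],x[4]) for x in blob(t,105,125,(345,155,390,230),150,z=.01)])
h=cv2.cvtColor(t['color'],cv2.COLOR_BGR2HSV);m=cv2.inRange(h,(105,120,40),(125,255,255))
for v in range(98,138,4): u=np.where(m[v,330:400])[0]+330;print(v,u[:3],u[-1],end=' | ')
# distractors diff
d=cv2.absdiff(t['color'],t0['color']).max(2)
for n,b in(('cup',(140,140,185,175)),('palette',(435,155,480,215)),('punch',(465,220,503,265)),('tin',(268,110,297,140))): print(n,(d[b[1]:b[3],b[0]:b[2]]>40).sum())
E
```

```text
ee_pos: [0.4364, 0.1887, 0.004]
ft_force: [0.3, -0.8, -0.5]
ee_pos: [0.4363, 0.1887, 0.004]
ft_force: [0.7, -0.9, -0.3]
width: 0.0389
79.37 [0.4367 0.1885 0.154 ] phi 119.54 zdir [-0.002  0.001 -1.   ] F [-0.5  1.2  0.5] w 0.0436
boat now [(array([221.9, 196.2]), array([0.5723, 0.2639]), (569, 262), (171, 59), 29.6, np.float64(29.9))]
boat start [(array([222.9, 198. ]), array([0.5671, 0.2609]), (546, 249), (223, 60), 29.6, np.float64(29.5))]
edge 0 -0.32 -0.096
edge -1 1.86 -0.2029
back edge -1.75 0.8873
pur [346.6 124.4] store 0.0935946712428309 0.05143080317228583 (53, 19)
red [345.7 139.8] store 0.04707520269701439 0.05104473813269103 (39, 15)
or [355.7  90.6] store 0.19717482920448084 0.030491584546949665 (69, 13)
or [377.5  92. ] store 0.19717187950414314 -0.034556474542459525 (39, 12)
or [347.7 108.6] store 0.1414438918272511 0.051067362030565916 (46, 16)
tongue [(array([361.1, 168. ]), array([ 0.6693, -0.1401]), (60, 24), 1.2)]
98 [345 346 347] 377 | 102 [344 352 353] 385 | 106 [353 354 355] 385 | 110 [353 354 355] 384 | 114 [352 353 354] 384 | 118 [343 351 352] 384 | 122 [343 352 353] 384 | 126 [351 352 353] 383 | 130 [351 352 353] 383 | 134 [350 351 352] 383 | cup 0
palette 0
punch 0
tin 0
```

Run:
```python
from h import *
t=snap('top');t0=dict(t);t0['color']=cv2.imread('pics/top1.png')
for n,cc,b in(('now',t,(350,172,375,192)),('start',t0,(355,215,375,232))):
    h=cv2.cvtColor(cc['color'],cv2.COLOR_BGR2HSV);m=cv2.inRange(h,(0,0,110),(179,70,255));k=np.zeros_like(m);k[b[1]:b[3],b[0]:b[2]]=m[b[1]:b[3],b[0]:b[2]]
    p=np.argwhere(k)[:,::-1]
    if len(p): u=p.mean(0);print(n,'knob',len(p),u,ray(t,*u,.045)[:2])
    # tongue centreline by row
    m=cv2.inRange(h,(100,110,50),(128,255,255));pts=[]
    for v in (range(162,177) if n=='now' else range(199,219)):
        u=np.where(m[v,350:380])[0]+350
        if 4<len(u)<14: pts.append(ray(t,u.mean(),v,.008)[:2])
    pts=np.array(pts);kf=np.polyfit(pts[:,0],pts[:,1],1);print('tongue yaw',np.degrees(np.arctan(kf[0])),len(pts))
# back outer edge of tray vs back stop & plate line
h=cv2.cvtColor(t['color'],cv2.COLOR_BGR2HSV);m=cv2.inRange(h,(105,120,30),(125,255,255))
print([(u,int(np.where(m[80:140,u])[0][0]+80)) for u in (350,354,358,362,374,378,382)])
im=cv2.cvtColor(t['color'],cv2.COLOR_BGR2HSV)
print('col 354',[tuple(int(q) for q in im[v,354]) for v in range(88,102)])
print('row 116',[(u,tuple(int(q) for q in im[116,u])) for u in range(334,349)])
S=(.7025,-.1415,-2.2);print('pred home back-left inner corner',[proj(t,p).round(1) for p in P(S,[(.186,.065,.028),(.186,-.065,.028),(.1,.065,.028),(.1,-.065,.028),(-.085,0,.045)])])
```

```text
now knob 60 [360.53333333 184.        ] [ 0.61821549 -0.13711074]
tongue yaw -1.6620370402567899 15
start knob 57 [365.07017544 223.56140351] [ 0.50448409 -0.15268569]
tongue yaw -0.8973561199804475 20
[(350, 94), (354, 94), (358, 94), (362, 94), (374, 95), (378, 95), (382, 96)]
col 354 [(16, 120, 128), (11, 179, 111), (11, 181, 111), (11, 178, 112), (11, 181, 110), (169, 49, 57), (114, 148, 107), (129, 54, 47), (126, 72, 53), (113, 150, 109), (113, 159, 125), (113, 159, 125), (113, 156, 124), (113, 160, 126)]
row 116 [(334, (15, 112, 144)), (335, (15, 114, 143)), (336, (15, 114, 143)), (337, (14, 138, 124)), (338, (15, 178, 143)), (339, (15, 143, 141)), (340, (21, 99, 147)), (341, (17, 110, 142)), (342, (13, 128, 102)), (343, (117, 123, 114)), (344, (121, 80, 73)), (345, (9, 140, 80)), (346, (10, 160, 89)), (347, (10, 155, 87)), (348, (9, 162, 85))]
pred home back-left inner corner [array([344.1,  92.5]), array([388. ,  95.2]), array([342.3, 121. ]), array([386.3, 123.8]), array([360.9, 184.2])]
```

```bash
python3 -c "
from bench import close_job
print(close_job())"
```

```text
the job is handed in; nothing more can be done
None
```

I handed the job in at about 80 s of the 210 s allowed. The tray is home, the three crayons are in it, and the boat is upright on its rest.

**What I did:**
- I slid the tray home against both stops. The first sideways push turned it about 2° out of line, so I regripped and squared it.
- I laid the leftmost purple, the orange and the leftmost red crayon in the boat. No green crayon was on the table.
- I took the boat level through the slot, tipped it 50° to the left inside, drew it out and set it back on its rest.

**Last checks:**
- **Crayons:** all three were seen in the tray along its left wall, at store x about 47, 94 and 141 mm.
- **Tray:** the knob was within about 1 mm of its home position, and the back edge was against the orange stop. The tray showed no sign of having been knocked.
- **Boat:** it is at its starting yaw, and its position agrees to within a few millimetres. No contact force showed at any reading during insertion, tipping or withdrawal.
- **Other objects:** the pencil cup, palette, hole punch and tin showed no image change.

**Doubts and disagreements:**
- **Gripper height:** the fingertips were about 20 mm above the height the robot reported. My first red grasp therefore closed above the crayon, and a probe pressed on it with 43 N at the fingertips, without moving it. The later grasps allowed for the offset.
- **Left edge of the tray:** a roof dowel and the crayons hid it at the end. The tray's yaw readings ranged from -1.7° to -2.4° against an estimated -2.2° for the store, so left flushness rests on the contact felt earlier and the unchanged right edge and knob.

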